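# Put the captive pusher back in the food processor's feed tube

## Robot

A 6-joint arm with a two-finger parallel gripper is mounted at the origin on a cart in front of the work surface, level with it; the furniture and walls round the work are solid. World frame = base frame: x ahead of the robot, y to its left, z up, the work surface at z = 0. Lengths are in m, angles in degrees, forces in N, time in s.
With the tool pointing down it reaches from about 0.375 to 0.9 m from the base axis. Payload 3.1 kg.
Tool frame: the origin (TCP) lies midway between the tips of the shut fingers; the grasp point (between the pads) lies bot.hold_point_z behind it (bot.hold_point_z is the distance from the TCP to the grasp point, in m); z points along the fingers, y is the direction in which the jaws open and shut (so a half turn about z gives the same grasp; the last joint's range is limited). The gripper opens to 87 mm and grips with 3 to 60 N. Pads are 19 mm wide; open, the fingers measure 117 mm over their backs; the gripper's body (75 mm by 190 mm) begins 51 mm behind the grasp point.
Start: joints at [59.616, 30.224, 82.088, -0, 67.689, -10.227], TCP at [0.215, 0.587, 0.223] pointing down, gripper open.
Joint ranges: [-176.69, 176.69], [-43.24, 126.21], [12.49, 139.97], [-82, 262], [0, 151.66], [-163.58, 163.58]. Speed limits (degrees/s): [159.86, 159.86, 180, 180, 180, 180].

## Interface

Orientations are given as a 3x3 rotation matrix whose columns are the frame's x, y, z axes.
In Python, from rig import bot, vision, order gives the robot as it stands. The module is installed in compiled form; this text tells all that it offers.
- The arm moves only by the tool move_arm, never from a script. Its argument "moves" is a list of rows, each an object of numbers: "hand": the finger opening in mm, from 0 to 87; "x", "y", "z": the shift along the tool's x, y, z in units of 25 mm (1.0 is 25 mm); "wx", "wy", "wz": the turn, a rotation vector about the tool's x, y, z in degrees. In form: [{"hand": .., "x": .., "y": .., "z": .., "wx": .., "wy": .., "wz": ..}, ...]. A call has 1 to 20 rows; each row shifts and turns the commanded pose from where the row before left it, along the tool's axes as they then stand; what a row does not reach is not made up. A row lasts 1/10 s, in which the tool goes at most 50 mm and 8.59 degrees, less where a joint would pass 70% of its speed; a pose out of reach is approached as far as the arm can. A call is refused whole if a number of a shift passes 1 or a number of a turn 8.59, either way. A call with a gripper value outside its range is refused whole. The fingers move at their own pace and stop on an object; the grip force is fixed at half the most. Time passes only in rows, so rows that do not move let the fingers close. It gives the time, the measured TCP pose, the force and the opening at its end, in the units of the state.
- bot.read_state(): the state, without advancing time (a new reading comes with each control period).
- vision.capture(name): name is "scene" or "top"; returns a dict with "image" (420x560x3 uint8, red, green, blue), "z_map" (420x560 float32, m along the optical axis (not along the pixel's ray), 0 where there is no reading), "fx", "fy", "cx", "cy" (pixels), "pose" (4x4, takes a point from camera to world coordinates). Camera axes: x right, y down, z forward; pixel columns grow to the right and rows downward; lengths in m; the calibration is good to about 2 mm. A picture is of the moment at which its call begins.
- order.hand_in(): hands the job in, once; it reports no verdict.
The state is a dict: "time_s": time; "joint_positions": joint angles; "qvel": joint speeds; "tau": joint torques, N m; "position": TCP position; "tcp_rot": TCP orientation; "force": force on the tool from outside, world axes, zero at the start; "moment": the same for the moment, N m; "opening": opening from 0.0 (shut) to 1.0 (fully open).
Only numpy, scipy, OpenCV 4.12 (cv2) and the standard library are available. Lean on these libraries where they do the work, as an engineer would, in place of code of your own. Each camera call takes 0.05 s, during which the arm holds its last target.

## Task

The washed food processor is being put together again: put its pusher back in the feed tube of the lid, fully home with the collar resting on the rim all round, and let go. It will not go in straight: tip it so that the red tongue at its foot goes in first, under the red bridge at the rim, then straighten it and slide it down. It is a close fit, and the lid has been clipped down well off the middle of the bowl, so go by feel with no more than a light push, do not force or drop it, and leave the other things on the table where they are.

Things in the scene. Friction and masses are not known exactly. Their poses are not given: they have to be found in the camera images.
- pusher_center (a point): Loose pusher, 0.2 kg, upright on the table; this point: on its axis, 53.5 mm above its flat foot, z up the axis. White body 49 mm across, 0 to 62 mm above the foot (foot edge chamfered 1.5 mm); dark collar 64 mm across, 62 to 67 mm; above it the grip. A red tab on the collar (16 mm wide, to 39 mm from the axis, towards its -x) shows from above on which side the tongue is.
- pusher_grip (a point): Middle of the pusher's grip, on its axis, 87 mm above the foot (33.5 mm above pusher_center): a dark bar with flat sides, 20 mm thick along the pusher's x, 48 mm long along its y, 40 mm tall (67 to 107 mm above the foot). Take it across the 20 mm, fingers from above, clear of the collar under it.
- tongue (a point): Tip of the red tongue that sticks out at the pusher's foot towards the pusher's -x, at the level of the foot: 30 mm from the pusher's axis, 53.5 mm below pusher_center. The tongue is 11 mm wide, 4 mm thick (0 to 4 mm above the foot) and stands 5.5 mm out of the body.
- mouth (a point): Nominal centre of the feed tube's mouth: on the bowl's axis, on the top plane of the rim, 135 mm above the table, z up; axes as the bowl's. White tube on the lid: bore 52 mm across, 67 mm deep, open below, wall 4 mm. The lid is clipped on off-centre (see the bowl): the true mouth is up to 12 mm off in x and in y. When the pusher is home, pusher_center is 8.5 mm below this plane.
- bowl: Steel work bowl with a dark handle to its +x, 200 mm across with the lid, 80 mm high, does not shift; origin under its centre. Its grey lid (top about 90 mm above the table) carries the tube and is held down by two spring clips just as it was laid on: off the bowl's centre by an unknown amount, up to 12 mm along the bowl's x and, separately, y, neither turned nor tilted. It does not give.
- bridge (a point): Nominal middle of the red bridge's inner edge at the rim, 26 mm from the bore's axis to the bowl's -x. Below it a keyway for the tongue, 14 mm wide, its back 33.5 mm from the bore's axis, runs down the bore (a rib outside the tube). The bridge, 5 mm high and flush with the rim, closes the keyway at the top: the tongue must pass below it before the pusher can stand straight.
- slicing_disc: Loose steel slicing disc, 140 mm in diameter, 20 mm high with its dark hub, lying at the left; origin at the centre of its underside. To be left alone.
- jar_pepper: Loose spice jar with yellow cap, 45 mm wide, 100 mm high, at the back; origin at the centre of its underside. To be left alone.
- salt_shaker: Loose clear salt shaker with grey top, 44 mm wide, 90 mm high, at the back; origin at the centre of its underside. To be left alone.
- nail_brush: Loose green brush, 85 x 30 x 22 mm, at the back right; origin at the centre of its underside. To be left alone.
Mind the look-alikes: they are no part of the job. What is meant by the part that bears pusher_center is not purple or turquoise, and is the larger of those in its own colour.

How it is judged (in metres and radians):
On the way, in this order (a step that is already met when the one before it is completed fails the run):
1. the pusher, tipped by more than 7 degrees, has the tongue edge of its foot in the mouth of the tube (z of pusher_center in the frame of mouth between 0.025 and 0.052 m and angle between pusher_center's own z axis and vertical above 0.12 rad and horizontal distance between pusher_center and mouth below 0.055 m), for 0.1 s.
2. the pusher stands straight in the bore (within 3.5 degrees), its foot at least 10 mm down (z of pusher_center in the frame of mouth below 0.0435 m and angle between pusher_center's own z axis and vertical below 0.06 rad and horizontal distance between pusher_center and mouth below 0.02 m), for 0.1 s.
At the end, for the whole second after the job is handed in: The pusher is at rest fully home in the feed tube: its collar within 2 mm of the rim, upright within about 3 degrees, its axis within 20 mm of the nominal mouth (the lid's offset included) (z of pusher_center in the frame of mouth between -0.0115 and -0.0065 m and angle between pusher_center's own z axis and vertical below 0.05 rad and horizontal distance between pusher_center and mouth below 0.02 m and linear speed of pusher below 0.02 m/s); the robot touches nothing.
It fails at once if the pusher is forced or dropped: contact force between pusher and tube, lid or bowl over 15 N (contact force between pusher and bowl above 15 N).
It fails at once if the slicing disc is shifted by more than 20 mm (distance of slicing_disc from where it was at the start of the episode above 0.02 m).
It fails at once if the spice jar is shifted by more than 20 mm (distance of jar_pepper from where it was at the start of the episode above 0.02 m).
It fails at once if the salt shaker is shifted by more than 20 mm (distance of salt_shaker from where it was at the start of the episode above 0.02 m).
It fails at once if the brush is shifted by more than 20 mm (distance of nail_brush from where it was at the start of the episode above 0.02 m).
It also fails if it takes over 72 s, if anything falls off the work surface, if the arm or the gripper's body presses on something with over 40 N, if the wrist force passes 120 N, or if a joint passes its speed limit or range.

## Working session

There is one attempt and no reset: what is moved stays moved. The work goes in short steps, Python scripts to look and compute and a tool call to move; the robot and the scene stay as the last step left them, time stands still between calls to the robot, and variables do not carry over. Pictures are saved under pics/ and viewed, and the job is handed in when it is done.

Besides the shell and the picture viewer there is one more tool, called after "Request:" by a JSON object that holds its "name" and its "arguments", one argument or row to a line. move_arm: Moves the arm, as the interface text tells. Its arguments: {"type":"object","properties":{"moves":{"type":"array"}},"required":["moves"]}

```bash
mkdir -p pics; python3 - <<'E'
from rig import bot,vision
import cv2,numpy as np
s=bot.read_state();print({k:np.round(v,3).tolist() for k,v in s.items()});print(bot.hold_point_z)
for n in("scene","top"):
    c=vision.capture(n);cv2.imwrite(f"pics/{n}0.png",c["image"][:,:,::-1]);np.savez(f"{n}0.npz",**c);print(n,c["fx"],c["fy"],c["cx"],c["cy"],np.round(c["pose"],3).tolist())
E
```

```text
{'time_s': 0.0, 'joint_positions': [59.618, 30.28, 82.155, -0.001, 67.69, -10.228], 'qvel': [-0.03, -0.106, 0.034, 0.023, 0.087, 0.089], 'tau': [-0.001, -44.003, -17.659, 0.063, 0.058, -0.0], 'position': [0.215, 0.586, 0.222], 'tcp_rot': [[-0.939, 0.345, -0.001], [0.345, 0.939, -0.002], [0.0, -0.002, -1.0]], 'force': [-0.314, -0.579, -0.121], 'moment': [-0.042, -0.027, 0.033], 'opening': 0.996}
0.0187
scene 487.97344647407505 487.97344647407505 275.0409218714706 214.2701942925333 [[0.893, -0.339, 0.296, 0.174], [-0.45, -0.662, 0.6, -0.714], [-0.008, -0.669, -0.744, 1.159], [0.0, 0.0, 0.0, 1.0]]
top 424.8461759926939 424.8461759926939 284.77256807821766 215.97797507819274 [[0.001, -0.988, 0.157, 0.443], [-1.0, -0.004, -0.018, 0.109], [0.018, -0.157, -0.988, 1.131], [0.0, 0.0, 0.0, 1.0]]
```

View pics/scene0.png

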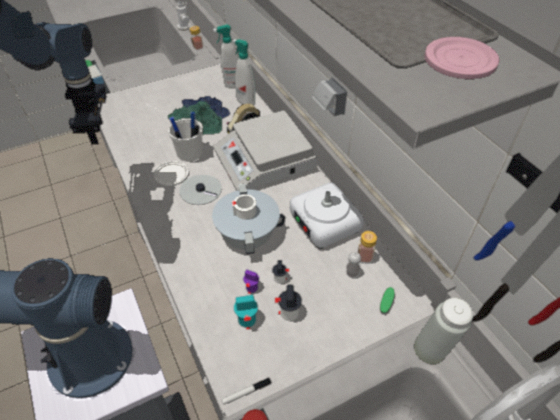

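View pics/top0.png

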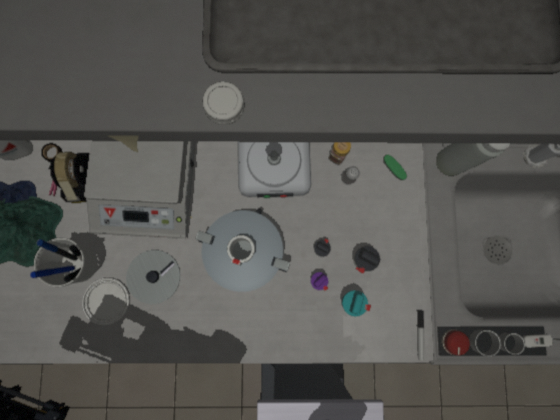

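The top view shows the large dark pusher at about (367,257), with a smaller dark look-alike at (321,247) and purple and turquoise ones. The tube is at (241,249), with the red bridge at (236,261). I'll enlarge these areas.

```bash
cat > h.py <<'E'
import numpy as np,cv2
def ray(c,u,v):
    P=c["pose"];d=P[:3,:3]@np.array([(u-c["cx"])/c["fx"],(v-c["cy"])/c["fy"],1]);return P[:3,3],d
def onz(c,u,v,z):
    o,d=ray(c,u,v);return o+d*(z-o[2])/d[2]
def pts(c):
    z=c["z_map"];v,u=np.mgrid[:z.shape[0],:z.shape[1]]
    p=np.stack([(u-c["cx"])/c["fx"]*z,(v-c["cy"])/c["fy"]*z,z],-1)
    w=p@c["pose"][:3,:3].T+c["pose"][:3,3];w[z==0]=np.nan;return w
def proj(c,p):
    q=c["pose"][:3,:3].T@(np.array(p)-c["pose"][:3,3]);return c["fx"]*q[0]/q[2]+c["cx"],c["fy"]*q[1]/q[2]+c["cy"]
E
python3 - <<'E'
import numpy as np,cv2
t=np.load("top0.npz");s=np.load("scene0.npz")
a=t["image"][195:325,190:400][:,:,::-1];cv2.imwrite("pics/a.png",cv2.resize(a,None,fx=3.8,fy=3.8,interpolation=cv2.INTER_CUBIC))
a=s["image"][180:340,200:320][:,:,::-1];cv2.imwrite("pics/b.png",cv2.resize(a,None,fx=3.7,fy=3.7,interpolation=cv2.INTER_CUBIC))
from h import *
w=pts(t)
for n,(u,v) in dict(push=(367,257),tube=(241,249)).items():
    print(n,np.round(w[v-14:v+15:2,u-16:u+17:2,2]*1000).astype(int).tolist() if 0 else '')
    print(np.array2string(np.nan_to_num(w[v-16:v+20:2,u-18:u+19:2,2]*1000).astype(int),max_line_width=200))
E
```

```text
push 
[[  3   2   1   4   0   1   0   3   5   3   1   2   3   1   3   0   0   3   5]
 [ -1   4   1   0   2   2   0  -1   3   0   0   8   0   4   2   3   0   1   0]
 [  1   0   5   2   2   1   3   2  65   0   0   2   3   4   5   2   0   0  -3]
 [  1   1   0   3  -2   2  69  67  67  65  66  65  68  -1   1   1   2   3   3]
 [  0   2   4   1   0  65  65  66  66  69  67  65  68  70   1   0   3  -2   4]
 [  0  -2   0   4  63  67  95 108 108 105  66  70  67  69  66   3   0   3   1]
 [  0   2  -1  65  68  71 106 111 108 110 105 103  67  66  64   3   1   4   0]
 [  2   0   1  67  67  85 103 107 106 105 108 107 107 104  65  65  -4   1  -1]
 [  0  -1   7  68  65  74  99 105 106 109 108 109 108 107 109  66   0   2   7]
 [  2   3  10  65  66  66  68  80  95 105 105 111 105 106 105 106   3   0   0]
 [  1   4   2  63  67  69  70  65  69  83 101 108 106 106 108 101   2   2   0]
 [  2   1   0  21   0  68  66  68  70  65  67  88 101 108 108   0   5  -1   0]
 [  3   1   3   1  66  66  68  70  65  65  63  65  71  70  67   0   4   5   1]
 [  0   4   2   0   4  67  66  66  67  66  70  67  69  64   5  -1  
[... 1057 characters left out ...]
36 133  86   3   4   7   7   8   3   6   7   4 131 134  93  89  90]
 [ 92  93  92 138  98   6   5   5   7   5   8   7   7   8 134  98  91  95  92]
 [ 90  93  91 133 138   2   7   8   7   4   7   8   7 138 137  93  91  92  90]
 [ 93  92  90  95 138 134   4   8   3  10   7   4 137 135  94  93  96  92  96]
 [ 89  88  91  94  93 136 132 134   7 136 134 133 135  92  89  94  92  90  94]
 [ 92  90  94  93 138 138 132 137 135 132 135  95  92  94  91  93  93  90  88]
 [ 90  92  89  95  88  94 106 136 135  90   0  92  92  93  91  93  89  95  93]
 [ 92  91  92  94  94  91  91  95  95  96  96  93  93  94  96  92  91  91  91]
 [ 91  91  95  91  95  90  92  93  93  94  93  92  92  92  93  91  92  93  89]]
```

View pics/a.png

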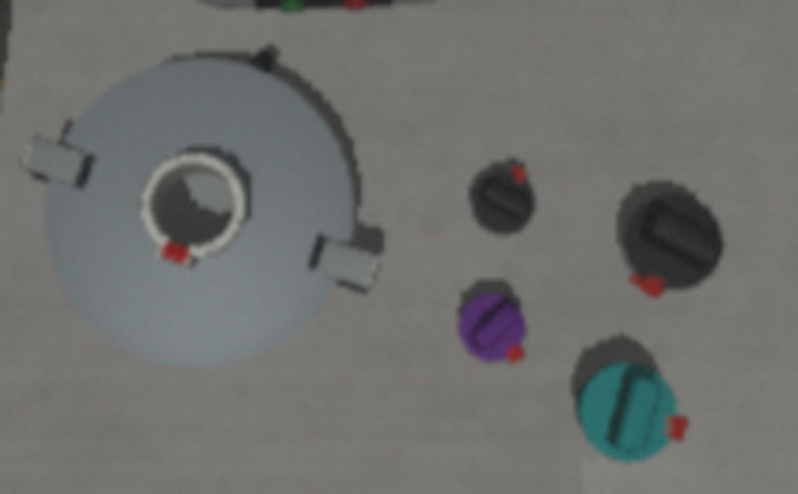

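View pics/b.png

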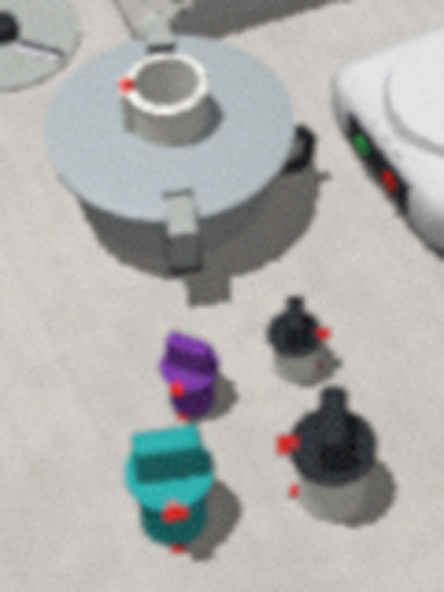

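```bash
cat > m.py <<'E'
from h import *
from scipy.optimize import least_squares
def circ(p,r):
    return least_squares(lambda q:np.hypot(p[:,0]-q[0],p[:,1]-q[1])-r,p.mean(0),loss="soft_l1",f_scale=.002).x
def red(im): 
    i=im.astype(int);return (i[...,0]>90)&(i[...,0]>2*i[...,1])&(i[...,0]>2*i[...,2])
def rimmask(c,reg):
    w=pts(c);m=(w[...,2]>.126)&(w[...,2]<.144);n=np.zeros_like(m);v0,v1,u0,u1=reg;n[v0:v1,u0:u1]=1;return (m&n)
E
python3 - <<'E'
from m import *
C={n:dict(np.load(n+"0.npz")) for n in("top","scene")}
reg={"top":((230,272,222,262),(236,280,345,388)),"scene":((185,225,222,268),(282,325,270,310))}
for n,c in C.items():
    w=pts(c);(v0,v1,u0,u1),(a0,a1,b0,b1)=reg[n]
    # tube: white rim/ depth mask, contour outer
    m=rimmask(c,reg[n][0]).astype(np.uint8)
    im=c["image"]; r=red(im)
    cs,_=cv2.findContours(m,cv2.RETR_EXTERNAL,cv2.CHAIN_APPROX_NONE);k=max(cs,key=cv2.contourArea)
    vv,uu=np.nonzero(m&~r)
    P=np.array([onz(c,u,v,.135)[:2] for u,v in zip(uu,vv)])
    q=circ(P,.028);print(n,"tube",q,"med",np.median(abs(np.hypot(*(P-q).T)-.028)))
    sub=np.zeros_like(r);sub[v0:v1,u0:u1]=1;vv,uu=np.nonzero(r&sub);
    b=onz(c,uu.mean(),vv.mean(),.135)[:2];print("bridge",b,b-q,np.hypot(*(b-q)),np.degrees(np.arctan2(*(q-b)[::-1])))
    # pusher
    sub=np.zeros_like(r);sub[a0:a1,b0:b1]=1
    zz=w[...,2];g=sub&(zz>.100)&(zz<.114);vv,uu=np.nonzero(g)
    P=np.array([onz(c,u,v,.107)[:2] for u,v in zip(uu,vv)]).astype(np.float32)
    rc=cv2.minAreaRect(P*1000);print("grip",rc,P.mean(0))
    g=sub&(zz>.060)&(zz<.073)&~r;vv,uu=np.nonzero(g)
    P=np.array([onz(c,u,v,.067)[:2] for u,v in zip(uu,vv)]).astype(np.float32)
    g=sub&(zz>.055)&(zz<.12);cs,_=cv2.findContours((g&~r).astype(np.uint8),cv2.RETR_EXTERNAL,cv2.CHAIN_APPROX_NONE)
    h=cv2.convexHull((P*1000));print("collar minc",cv2.minEnclosingCircle(h))
    vv,uu=np.nonzero(r&sub);T=np.array([onz(c,u,v,.0645)[:2] for u,v in zip(uu,vv)]);print("tab",len(T),T.mean(0))
E
```

```text
top tube [0.52444589 0.19608655] med 0.0018294745905871428
bridge [0.49480999 0.20564925] [-0.0296359  0.0095627] 0.031140514244634983 -17.88347839524079
grip ((506.4428405761719, -114.46224975585938), (48.08557891845703, 20.28710174560547), 61.19811248779297) [ 0.5063025  -0.11472799]
collar minc ((503.49444580078125, -113.61270141601562), 35.22819900512695)
tab 23 [ 0.47765291 -0.09984522]
scene tube [0.52282956 0.190232  ] med 0.0031650420045787886
bridge [0.49584593 0.20615105] [-0.02698363  0.01591905] 0.031329416161750945 -30.538577199791014
grip ((504.0353088378906, -121.69802856445312), (47.74699783325195, 17.561304092407227), 61.840660095214844) [ 0.50506824 -0.12215903]
collar minc ((503.9202880859375, -116.88560485839844), 35.33728790283203)
tab 24 [ 0.47881852 -0.10444498]
```

```bash
cat >> m.py <<'E'
def tubefit(c,q0,cz=.135,verbose=0):
    g=cv2.cvtColor(c["image"],cv2.COLOR_RGB2GRAY).astype(np.float32)
    cam=c["pose"][:2,3];q=np.array(q0,float)
    for it in range(5):
        away=np.arctan2(*(q-cam)[::-1]);E=[]
        rr=np.arange(.018,.038,.0004)
        for a in np.arange(0,2*np.pi,np.radians(4)):
            d=np.array([np.cos(a),np.sin(a)]);uv=np.array([proj(c,[*(q+r*d),cz]) for r in rr],np.float32)
            p=cv2.remap(g,uv[:,0][None],uv[:,1][None],cv2.INTER_LINEAR)[0];dp=np.gradient(p)
            k=np.cos(a-away)
            if k>.5: i=np.argmin(np.where(rr>.025,dp,0));E.append((a,rr[i],.030,q+rr[i]*d))
            elif k<-.5: i=np.argmax(np.where(rr<.031,dp,0));E.append((a,rr[i],.026,q+rr[i]*d))
        P=np.array([e[3] for e in E]);R=np.array([e[2] for e in E])
        f=least_squares(lambda x:np.hypot(*(P-x[:2]).T)-R,q,loss="soft_l1",f_scale=.001);q=f.x[:2]
    if verbose: print("res",np.round(1000*(np.hypot(*(P-q).T)-R),1))
    return q
E
python3 - <<'E'
from m import *
C={n:dict(np.load(n+"0.npz")) for n in("top","scene")}
for n,c in C.items():
    q=tubefit(c,[.523,.195],verbose=1);print(n,q)
    r=red(c["image"]);s=np.zeros_like(r)
    if n=="top": s[230:272,222:262]=1
    else: s[185:225,222:268]=1
    vv,uu=np.nonzero(r&s);P=np.array([onz(c,u,v,.135)[:2] for u,v in zip(uu,vv)])-q
    a=np.degrees(np.arctan2(-P[:,1],-P[:,0]));print("yaw",a.mean(),a.min(),a.max(),np.hypot(*P.T).min(),np.hypot(*P.T).max())
# lid circle + clips via height, top
c=C["top"];w=pts(c);z=w[...,2]
m=(z>.096)&(z<.12);m[:190]=0;m[310:]=0;m[:,:180]=0;m[:,310:]=0
n,l,st,ce=cv2.connectedComponentsWithStats(m.astype(np.uint8))
for i in range(1,n):
    if st[i,4]>15: print(st[i],ce[i],np.nanmedian(z[l==i]),np.nanmedian(w[l==i],0))
m=(z>.083)&(z<.1);m[:190]=0;m[310:]=0;m[:,:180]=0;m[:,310:]=0
k=max(cv2.findContours(m.astype(np.uint8),cv2.RETR_EXTERNAL,cv2.CHAIN_APPROX_NONE)[0],key=cv2.contourArea)
P=np.array([onz(c,u,v,.09)[:2] for u,v in k[:,0]]);print("lid",circ(P,.1),len(P))
E
```

```text
res [ 1.3  0.1 -0.7  0.1  0.1 -0.7  0.9  0.5  0.1 -0.3  0.5  0.9  0.5  0.9
 -0.3 -0.3 -0.4  0.   0.4  0.   0.4  2.4 -1.2 -0.4 -1.2  2.8  2.   1.1
  4.7  0.3 -2.1  1.5  1.1  0.7 -0.1 -0.9  0.3 -0.1  0.3 -0.1  0.7  0.3
  0.3  0.3 -0.1  0.3 -0.  -0.4 -0.  -0.   1.2  1.6  0.4 -0.   0.4 -0.4
 -0.8  2.1  1.7  2.5]
top [0.52454719 0.19606768]
yaw -17.87080551378427 -28.246059002382875 -7.52820311806721 0.027120335423256803 0.035449976481304775
res [ 0.5  0.1  0.5  0.5  0.1  1.7  0.5 -0.3  0.2 -3.  -1.  -1.4  0.6 -0.2
  0.2  0.2  2.6  0.2 -0.1 -2.5 -0.9 -0.9  0.7  1.1  2.4  0.4 -0.4  0.8
  2.8  1.3 -0.9 -0.5  0.3  0.3  0.3  0.7  1.1  2.3 -0.2  1.4 -1.  -1.4
 -1.4 -0.2 -1.  -1.4  0.2  2.6  0.1  0.9  0.5  0.5  0.9  0.5  1.6  0.
  0.4 -0.  -0.  -0.9]
scene [0.52525976 0.19800381]
yaw -15.4520076307937 -19.90079929458508 -10.271650732657756 0.027446506543477814 0.03365361425391305
[195 230  19  14  91] [204.27472527 236.72527473] 0.09723913825458941 [0.55448076 0.28536042 0.09723914]
[230 238  18  11  29] [236.24137931 241.13793103] 0.10960132056194083 [0.54625415 0.21108941 0.10960132]
[271 257  19  13  87] [280.1954023  263.14942529] 0.0974259995830542 [0.4916446  0.10222345 0.097426  ]
lid [0.52459648 0.19600477] 258
```

The tube centre is about (0.5245, 0.196) and the bowl yaw about -18.3°, and the clips agree with both. The pusher's grip is at (0.506, -0.115) with yaw -28.8°. I'll turn the wrist first.

Request:
{"name": "move_arm", "arguments": {
  "moves": [
    {"hand": 87,"wz": 8.2},
    {"hand": 87,"wz": 8.2},
    {"hand": 87,"wz": 8.2},
    {"hand": 87,"wz": 8.2},
    {"hand": 87,"wz": 8.2},
    {"hand": 87,"wz": 8.2},
    {"hand": 87,"wz": 8.2},
    {"hand": 87,"wz": 8.2},
    {"hand": 87,"wz": 8.2},
    {"hand": 87,"wz": 8.2},
    {"hand": 87,"wz": 8.2},
    {"hand": 87,"wz": 8.2}
  ]
}}

```text
schema error: expected keys hand, x, y, z, wx, wy, wz
```

Request:
{"name": "move_arm", "arguments": {
  "moves": [
    {"hand": 87,"x": -0.76,"y": 0.95},
    {"hand": 87,"x": -0.76,"y": 0.95},
    {"hand": 87,"x": -0.76,"y": 0.95},
    {"hand": 87,"x": -0.76,"y": 0.95},
    {"hand": 87,"x": -0.76,"y": 0.95},
    {"hand": 87,"x": -0.76,"y": 0.95},
    {"hand": 87,"x": -0.76,"y": 0.95},
    {"hand": 87,"x": -0.76,"y": 0.95},
    {"hand": 87,"x": -0.76,"y": 0.95},
    {"hand": 87,"x": -0.76,"y": 0.95},
    {"hand": 87,"x": -0.76,"y": 0.95},
    {"hand": 87,"x": -0.76,"y": 0.95},
    {"hand": 87,"x": -0.76,"y": 0.95},
    {"hand": 87,"x": -0.76,"y": 0.95},
    {"hand": 87,"x": -0.76,"y": 0.95},
    {"hand": 87,"x": -0.76,"y": 0.95},
    {"hand": 87,"x": -0.76,"y": 0.95},
    {"hand": 87,"x": -0.76,"y": 0.95},
    {"hand": 87,"x": -0.76,"y": 0.95},
    {"hand": 87,"x": -0.76,"y": 0.95}
  ]
}}

```text
schema error: expected keys hand, x, y, z, wx, wy, wz
```

Request:
{"name": "move_arm", "arguments": {
  "moves": [
    {"hand": 87,"x": -0.76,"y": 0.95},
    {"hand": 87,"x": -0.76,"y": 0.95},
    {"hand": 87,"x": -0.76,"y": 0.95},
    {"hand": 87,"x": -0.76,"y": 0.95},
    {"hand": 87},
    {"hand": 87},
    {"hand": 87}
  ]
}}

```text
schema error: expected keys hand, x, y, z, wx, wy, wz
```

Request:
{"name": "move_arm", "arguments": {
  "moves": [
    {"hand": 87,"x": 0,"y": 0,"z": 0,"wx": 0,"wy": 0,"wz": 8.2},
    {"hand": 87,"x": 0,"y": 0,"z": 0,"wx": 0,"wy": 0,"wz": 8.2},
    {"hand": 87,"x": 0,"y": 0,"z": 0,"wx": 0,"wy": 0,"wz": 8.2},
    {"hand": 87,"x": 0,"y": 0,"z": 0,"wx": 0,"wy": 0,"wz": 8.2},
    {"hand": 87,"x": 0,"y": 0,"z": 0,"wx": 0,"wy": 0,"wz": 8.2},
    {"hand": 87,"x": 0,"y": 0,"z": 0,"wx": 0,"wy": 0,"wz": 8.2},
    {"hand": 87,"x": 0,"y": 0,"z": 0,"wx": 0,"wy": 0,"wz": 8.2},
    {"hand": 87,"x": 0,"y": 0,"z": 0,"wx": 0,"wy": 0,"wz": 8.2},
    {"hand": 87,"x": 0,"y": 0,"z": 0,"wx": 0,"wy": 0,"wz": 8.2},
    {"hand": 87,"x": 0,"y": 0,"z": 0,"wx": 0,"wy": 0,"wz": 8.2},
    {"hand": 87,"x": 0,"y": 0,"z": 0,"wx": 0,"wy": 0,"wz": 8.2},
    {"hand": 87,"x": 0,"y": 0,"z": 0,"wx": 0,"wy": 0,"wz": 8.2},
    {"hand": 87,"x": 0,"y": 0,"z": 0,"wx": 0,"wy": 0,"wz": 0.2}
  ]
}}

```text
time_s: 1.4
position: [0.2152, 0.5864, 0.222]
tcp_rot: [[0.481, 0.877, -0.001], [0.877, -0.481, -0.001], [-0.001, 0.0, -1.0]]
force: [-0.0, 0.1, -0.4]
opening: 1.0
```

Request:
{"name": "move_arm", "arguments": {
  "moves": [
    {"hand": 87,"x": -0.76,"y": 0.95,"z": 0,"wx": 0,"wy": 0,"wz": 0},
    {"hand": 87,"x": -0.76,"y": 0.95,"z": 0,"wx": 0,"wy": 0,"wz": 0},
    {"hand": 87,"x": -0.76,"y": 0.95,"z": 0,"wx": 0,"wy": 0,"wz": 0},
    {"hand": 87,"x": -0.76,"y": 0.95,"z": 0,"wx": 0,"wy": 0,"wz": 0},
    {"hand": 87,"x": -0.76,"y": 0.95,"z": 0,"wx": 0,"wy": 0,"wz": 0},
    {"hand": 87,"x": -0.76,"y": 0.95,"z": 0,"wx": 0,"wy": 0,"wz": 0},
    {"hand": 87,"x": -0.76,"y": 0.95,"z": 0,"wx": 0,"wy": 0,"wz": 0},
    {"hand": 87,"x": -0.76,"y": 0.95,"z": 0,"wx": 0,"wy": 0,"wz": 0},
    {"hand": 87,"x": -0.76,"y": 0.95,"z": 0,"wx": 0,"wy": 0,"wz": 0},
    {"hand": 87,"x": -0.76,"y": 0.95,"z": 0,"wx": 0,"wy": 0,"wz": 0},
    {"hand": 87,"x": -0.76,"y": 0.95,"z": 0,"wx": 0,"wy": 0,"wz": 0},
    {"hand": 87,"x": -0.76,"y": 0.95,"z": 0,"wx": 0,"wy": 0,"wz": 0},
    {"hand": 87,"x": -0.76,"y": 0.95,"z": 0,"wx": 0,"wy": 0,"wz": 0},
    {"hand": 87,"x": -0.76,"y": 0.95,"z": 0,"wx": 0,"wy": 0,"wz": 0},
    {"hand": 87,"x": -0.76,"y": 0.95,"z": 0,"wx": 0,"wy": 0,"wz": 0},
    {"hand": 87,"x": -0.76,"y": 0.95,"z": 0,"wx": 0,"wy": 0,"wz": 0},
    {"hand": 87,"x": -0.76,"y": 0.95,"z": 0,"wx": 0,"wy": 0,"wz": 0},
    {"hand": 87,"x": -0.76,"y": 0.95,"z": 0,"wx": 0,"wy": 0,"wz": 0},
    {"hand": 87,"x": -0.76,"y": 0.95,"z": 0,"wx": 0,"wy": 0,"wz": 0},
    {"hand": 87,"x": -0.76,"y": 0.95,"z": 0,"wx": 0,"wy": 0,"wz": 0}
  ]
}}

```text
time_s: 3.4
position: [0.4492, 0.0238, 0.2225]
tcp_rot: [[0.478, 0.878, -0.0], [0.878, -0.478, 0.0], [0.0, -0.0, -1.0]]
force: [0.6, -0.4, 0.0]
opening: 1.001
```

Request:
{"name": "move_arm", "arguments": {
  "moves": [
    {"hand": 87,"x": -0.76,"y": 0.95,"z": 0,"wx": 0,"wy": 0,"wz": 0},
    {"hand": 87,"x": -0.76,"y": 0.95,"z": 0,"wx": 0,"wy": 0,"wz": 0},
    {"hand": 87,"x": -0.76,"y": 0.95,"z": 0,"wx": 0,"wy": 0,"wz": 0},
    {"hand": 87,"x": -0.76,"y": 0.95,"z": 0,"wx": 0,"wy": 0,"wz": 0},
    {"hand": 87,"x": 0,"y": 0,"z": 0,"wx": 0,"wy": 0,"wz": 0},
    {"hand": 87,"x": 0,"y": 0,"z": 0,"wx": 0,"wy": 0,"wz": 0},
    {"hand": 87,"x": 0,"y": 0,"z": 0,"wx": 0,"wy": 0,"wz": 0}
  ]
}}

```text
time_s: 4.1
position: [0.4947, -0.0863, 0.2222]
tcp_rot: [[0.48, 0.877, -0.002], [0.877, -0.48, 0.001], [0.0, -0.002, -1.0]]
force: [0.1, 1.0, -0.0]
opening: 1.0
```

Request:
{"name": "move_arm", "arguments": {
  "moves": [
    {"hand": 87,"x": -0.79,"y": 0.95,"z": 0,"wx": 0,"wy": 0,"wz": 0},
    {"hand": 87,"x": 0,"y": 0,"z": 0.7,"wx": 0,"wy": 0,"wz": 0},
    {"hand": 87,"x": 0,"y": 0,"z": 0.8,"wx": 0,"wy": 0,"wz": 0},
    {"hand": 87,"x": 0,"y": 0,"z": 0.8,"wx": 0,"wy": 0,"wz": 0},
    {"hand": 87,"x": 0,"y": 0,"z": 0.8,"wx": 0,"wy": 0,"wz": 0},
    {"hand": 87,"x": 0,"y": 0,"z": 0.7,"wx": 0,"wy": 0,"wz": 0},
    {"hand": 87,"x": 0,"y": 0,"z": 0,"wx": 0,"wy": 0,"wz": 0},
    {"hand": 87,"x": 0,"y": 0,"z": 0,"wx": 0,"wy": 0,"wz": 0},
    {"hand": 87,"x": 0,"y": 0,"z": 0,"wx": 0,"wy": 0,"wz": 0}
  ]
}}

```text
time_s: 5.0
position: [0.5076, -0.1157, 0.1286]
tcp_rot: [[0.48, 0.877, 0.002], [0.877, -0.48, -0.001], [0.0, 0.002, -1.0]]
force: [0.3, -0.5, 0.5]
opening: 1.002
```

```bash
python3 - <<'E'
from m import *
from rig import vision
for n,s in(("top",(210,310,300,420)),("scene",(240,340,230,340))):
    c=vision.capture(n);a=c["image"][s[0]:s[1],s[2]:s[3],::-1];cv2.imwrite(f"pics/{n}1.png",cv2.resize(a,None,fx=4,fy=4,interpolation=cv2.INTER_CUBIC))
a=[cv2.imread(f"pics/{n}1.png") for n in("top","scene")];cv2.imwrite("pics/c1.png",cv2.resize(np.hstack([a[0],cv2.resize(a[1],(440,400))]),(800,350)))
E
```

```text
(no output)
```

View pics/c1.png

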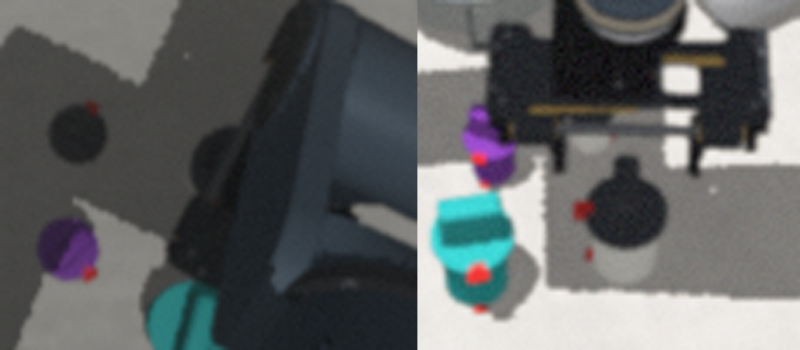

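The scene view (right half) shows the fingers at x≈560 and x≈695, either side of the bar at (626,170). I'll go down and grasp.

Request:
{"name": "move_arm", "arguments": {
  "moves": [
    {"hand": 87,"x": 0,"y": 0,"z": 0.6,"wx": 0,"wy": 0,"wz": 0},
    {"hand": 87,"x": 0,"y": 0,"z": 0.6,"wx": 0,"wy": 0,"wz": 0},
    {"hand": 87,"x": 0,"y": 0,"z": 0.6,"wx": 0,"wy": 0,"wz": 0},
    {"hand": 87,"x": 0,"y": 0,"z": 0.42,"wx": 0,"wy": 0,"wz": 0},
    {"hand": 87,"x": 0,"y": 0,"z": 0,"wx": 0,"wy": 0,"wz": 0},
    {"hand": 87,"x": 0,"y": 0,"z": 0,"wx": 0,"wy": 0,"wz": 0},
    {"hand": 87,"x": 0,"y": 0,"z": 0,"wx": 0,"wy": 0,"wz": 0}
  ]
}}

```text
time_s: 5.8
position: [0.5075, -0.1163, 0.0728]
tcp_rot: [[0.481, 0.877, 0.001], [0.877, -0.481, -0.001], [0.0, 0.002, -1.0]]
force: [-0.3, 0.3, -0.1]
opening: 0.996
```

Request:
{"name": "move_arm", "arguments": {
  "moves": [
    {"hand": 40,"x": 0,"y": 0,"z": 0,"wx": 0,"wy": 0,"wz": 0},
    {"hand": 25,"x": 0,"y": 0,"z": 0,"wx": 0,"wy": 0,"wz": 0},
    {"hand": 10,"x": 0,"y": 0,"z": 0,"wx": 0,"wy": 0,"wz": 0},
    {"hand": 0,"x": 0,"y": 0,"z": 0,"wx": 0,"wy": 0,"wz": 0},
    {"hand": 0,"x": 0,"y": 0,"z": 0,"wx": 0,"wy": 0,"wz": 0},
    {"hand": 0,"x": 0,"y": 0,"z": 0,"wx": 0,"wy": 0,"wz": 0},
    {"hand": 0,"x": 0,"y": 0,"z": 0,"wx": 0,"wy": 0,"wz": 0},
    {"hand": 0,"x": 0,"y": 0,"z": 0,"wx": 0,"wy": 0,"wz": 0}
  ]
}}

```text
time_s: 6.6
position: [0.507, -0.116, 0.072]
tcp_rot: [[0.481, 0.877, -0.0], [0.877, -0.481, 0.0], [-0.0, -0.0, -1.0]]
force: [-1.0, -0.8, 1.0]
opening: 0.353
```

Request:
{"name": "move_arm", "arguments": {
  "moves": [
    {"hand": 0,"x": 0,"y": 0,"z": 0,"wx": 0,"wy": 0,"wz": 0},
    {"hand": 0,"x": 0,"y": 0,"z": 0,"wx": 0,"wy": 0,"wz": 0},
    {"hand": 0,"x": 0,"y": 0,"z": 0,"wx": 0,"wy": 0,"wz": 0},
    {"hand": 0,"x": 0,"y": 0,"z": 0,"wx": 0,"wy": 0,"wz": 0},
    {"hand": 0,"x": 0,"y": 0,"z": 0,"wx": 0,"wy": 0,"wz": 0},
    {"hand": 0,"x": 0,"y": 0,"z": 0,"wx": 0,"wy": 0,"wz": 0}
  ]
}}

```text
time_s: 7.2
position: [0.507, -0.1161, 0.072]
tcp_rot: [[0.481, 0.877, 0.0], [0.877, -0.481, -0.0], [-0.0, 0.0, -1.0]]
force: [1.6, 0.5, -1.6]
opening: 0.227
```

The opening is 19.8 mm, which matches the bar. I'll lift.

Request:
{"name": "move_arm", "arguments": {
  "moves": [
    {"hand": 0,"x": 0,"y": 0,"z": -0.2,"wx": 0,"wy": 0,"wz": 0},
    {"hand": 0,"x": 0,"y": 0,"z": -0.5,"wx": 0,"wy": 0,"wz": 0},
    {"hand": 0,"x": 0,"y": 0,"z": -0.7,"wx": 0,"wy": 0,"wz": 0},
    {"hand": 0,"x": 0,"y": 0,"z": -0.8,"wx": 0,"wy": 0,"wz": 0},
    {"hand": 0,"x": 0,"y": 0,"z": -0.8,"wx": 0,"wy": 0,"wz": 0},
    {"hand": 0,"x": 0,"y": 0,"z": -0.8,"wx": 0,"wy": 0,"wz": 0},
    {"hand": 0,"x": 0,"y": 0,"z": -0.8,"wx": 0,"wy": 0,"wz": 0},
    {"hand": 0,"x": 0,"y": 0,"z": -0.8,"wx": 0,"wy": 0,"wz": 0},
    {"hand": 0,"x": 0,"y": 0,"z": -0.8,"wx": 0,"wy": 0,"wz": 0},
    {"hand": 0,"x": 0,"y": 0,"z": -0.7,"wx": 0,"wy": 0,"wz": -5.2},
    {"hand": 0,"x": 0,"y": 0,"z": -0.3,"wx": 0,"wy": 0,"wz": -5.2},
    {"hand": 0,"x": 0,"y": 0,"z": 0,"wx": 0,"wy": 0,"wz": 0},
    {"hand": 0,"x": 0,"y": 0,"z": 0,"wx": 0,"wy": 0,"wz": 0}
  ]
}}

```text
time_s: 8.5
position: [0.5064, -0.1157, 0.2523]
tcp_rot: [[0.317, 0.949, -0.0], [0.949, -0.317, 0.0], [0.0, -0.0, -1.0]]
force: [-0.1, 0.4, -1.8]
opening: 0.231
```

Request:
{"name": "move_arm", "arguments": {
  "moves": [
    {"hand": 0,"x": 0.5,"y": -0.15,"z": 0,"wx": 0,"wy": 0,"wz": 0},
    {"hand": 0,"x": 0.85,"y": -0.23,"z": 0,"wx": 0,"wy": 0,"wz": 0},
    {"hand": 0,"x": 0.85,"y": -0.23,"z": 0,"wx": 0,"wy": 0,"wz": 0},
    {"hand": 0,"x": 0.85,"y": -0.23,"z": 0,"wx": 0,"wy": 0,"wz": 0},
    {"hand": 0,"x": 0.85,"y": -0.23,"z": 0,"wx": 0,"wy": 0,"wz": 0},
    {"hand": 0,"x": 0.85,"y": -0.23,"z": 0,"wx": 0,"wy": 0,"wz": 0},
    {"hand": 0,"x": 0.85,"y": -0.23,"z": 0,"wx": 0,"wy": 0,"wz": 0},
    {"hand": 0,"x": 0.85,"y": -0.23,"z": 0,"wx": 0,"wy": 0,"wz": 0},
    {"hand": 0,"x": 0.85,"y": -0.23,"z": 0,"wx": 0,"wy": 0,"wz": 0},
    {"hand": 0,"x": 0.85,"y": -0.23,"z": 0,"wx": 0,"wy": 0,"wz": 0},
    {"hand": 0,"x": 0.85,"y": -0.23,"z": 0,"wx": 0,"wy": 0,"wz": 0},
    {"hand": 0,"x": 0.85,"y": -0.23,"z": 0,"wx": 0,"wy": 0,"wz": 0},
    {"hand": 0,"x": 0.85,"y": -0.23,"z": 0,"wx": 0,"wy": 0,"wz": 0},
    {"hand": 0,"x": 0.85,"y": -0.23,"z": 0,"wx": 0,"wy": 0,"wz": 0},
    {"hand": 0,"x": 0.5,"y": -0.12,"z": 0,"wx": 0,"wy": 0,"wz": 0},
    {"hand": 0,"x": 0,"y": 0,"z": 0,"wx": 0,"wy": 0,"wz": 0},
    {"hand": 0,"x": 0,"y": 0,"z": 0,"wx": 0,"wy": 0,"wz": 0},
    {"hand": 0,"x": 0,"y": 0,"z": 0,"wx": 0,"wy": 0,"wz": 0}
  ]
}}

```text
time_s: 10.3
position: [0.5242, 0.1948, 0.2518]
tcp_rot: [[0.316, 0.949, -0.001], [0.949, -0.316, -0.001], [-0.001, -0.001, -1.0]]
force: [0.2, -0.7, -1.2]
opening: 0.227
```

```bash
cat > look.py <<'E'
import sys
from m import *
from rig import vision,bot
def look(tag,st=(180,300,180,330),ss=(110,260,170,330)):
    L=[]
    for n,s in(("top",st),("scene",ss)):
        c=vision.capture(n);np.savez(f"{n}_{tag}.npz",**c);a=c["image"][s[0]:s[1],s[2]:s[3],::-1];L.append(cv2.resize(a,(400,int(400*a.shape[0]/a.shape[1])),interpolation=cv2.INTER_CUBIC))
    h=max(x.shape[0] for x in L);L=[cv2.copyMakeBorder(x,0,h-x.shape[0],0,0,cv2.BORDER_CONSTANT) for x in L]
    cv2.imwrite(f"pics/l_{tag}.png",np.hstack(L))
if __name__=="__main__": look(sys.argv[1]);s=bot.read_state();print(s["position"],s["force"],s["moment"],s["time_s"])
E
python3 look.py 2
```

```text
[0.52446797 0.19467881 0.25200725] [ 0.57748239 -0.38979529 -2.3773751 ] [-0.1243521   0.08081346 -0.0697105 ] 10.4
```

View pics/l_2.png

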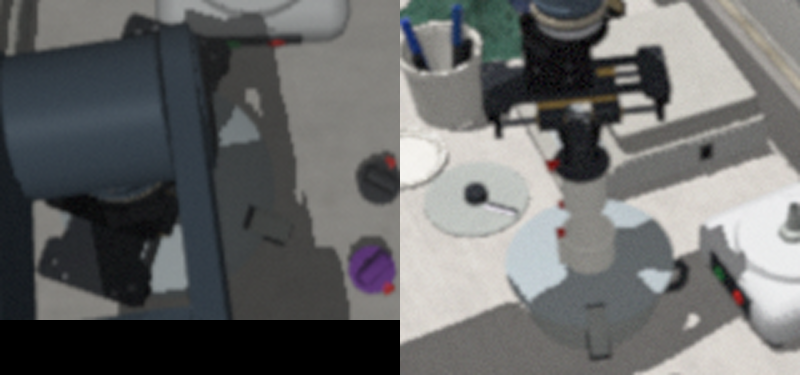

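```bash
cat >> m.py <<'E'
def lateral(c,xy,z0,z1,R=.045):
    """mid of silhouette rows in z band; lateral offset (camera x axis) of the axis from xy, and half width"""
    w=pts(c);near=np.hypot(w[...,0]-xy[0],w[...,1]-xy[1])<R
    zc=(z0+z1)/2;k=[int(round(proj(c,[*xy,z])[1])) for z in (z1,z0)];o=[]
    for v in range(k[0],k[1]+1):
        u=np.nonzero(near[v])[0]
        uc=proj(c,[*xy,zc])[0]
        u=u[abs(u-uc)<25]
        if len(u)<4: continue
        t=np.interp(v,k,[z1,z0]);uu,_=proj(c,[*xy,t]);q=c["pose"][:3,:3].T@(np.array([*xy,t])-c["pose"][:3,3])
        s=q[2]/c["fx"]*1000
        o.append([v,round(float(t),3),round(((u.min()+u.max())/2-uu)*s,2),round((u.max()-u.min()+1)/2*s,1)])
    return o
E
python3 - <<'E'
from m import *
c=dict(np.load("scene_2.npz"))
print("body");[print(r) for r in lateral(c,[.5244,.1947],.186,.238)]
print("tube");[print(r) for r in lateral(c,[.5244,.1960],.10,.13)]
E
```

```text
body
[176, 0.238, np.float64(-3.03), np.float64(35.5)]
[177, 0.234, np.float64(-4.64), np.float64(34.2)]
[178, 0.23, np.float64(-4.88), np.float64(34.3)]
[179, 0.226, np.float64(-0.99), np.float64(27.5)]
[180, 0.222, np.float64(0.16), np.float64(26.2)]
[181, 0.218, np.float64(1.31), np.float64(24.9)]
[182, 0.214, np.float64(1.09), np.float64(24.9)]
[183, 0.21, np.float64(0.86), np.float64(25.0)]
[184, 0.206, np.float64(0.64), np.float64(25.0)]
[185, 0.202, np.float64(0.42), np.float64(25.1)]
[186, 0.198, np.float64(0.19), np.float64(25.1)]
[187, 0.194, np.float64(-0.03), np.float64(25.2)]
[188, 0.19, np.float64(-0.26), np.float64(25.2)]
[189, 0.186, np.float64(0.93), np.float64(23.9)]
tube
[203, 0.13, np.float64(-0.19), np.float64(34.8)]
[204, 0.126, np.float64(-0.42), np.float64(34.9)]
[205, 0.121, np.float64(2.26), np.float64(37.8)]
[206, 0.117, np.float64(3.49), np.float64(39.4)]
[207, 0.113, np.float64(1.8), np.float64(40.9)]
[208, 0.109, np.float64(0.11), np.float64(42.5)]
[209, 0.104, np.float64(1.35), np.float64(44.1)]
[210, 0.1, np.float64(1.12), np.float64(44.2)]
```

Request:
{"name": "move_arm", "arguments": {
  "moves": [
    {"hand": 0,"x": 0,"y": 0,"z": 0,"wx": -5,"wy": 0,"wz": 0},
    {"hand": 0,"x": 0,"y": 0,"z": 0,"wx": -5,"wy": 0,"wz": 0},
    {"hand": 0,"x": 0,"y": 0,"z": 0,"wx": -5,"wy": 0,"wz": 0},
    {"hand": 0,"x": 0.02,"y": -0.23,"z": 0.33,"wx": 0,"wy": 0,"wz": 0},
    {"hand": 0,"x": 0.02,"y": -0.23,"z": 0.33,"wx": 0,"wy": 0,"wz": 0},
    {"hand": 0,"x": 0.02,"y": -0.23,"z": 0.33,"wx": 0,"wy": 0,"wz": 0},
    {"hand": 0,"x": 0.02,"y": -0.22,"z": 0.31,"wx": 0,"wy": 0,"wz": 0},
    {"hand": 0,"x": 0,"y": 0,"z": 0,"wx": 0,"wy": 0,"wz": 0},
    {"hand": 0,"x": 0,"y": 0,"z": 0,"wx": 0,"wy": 0,"wz": 0},
    {"hand": 0,"x": 0,"y": 0,"z": 0,"wx": 0,"wy": 0,"wz": 0}
  ]
}}

```text
time_s: 11.4
position: [0.513, 0.2018, 0.215]
tcp_rot: [[0.315, 0.916, 0.246], [0.949, -0.304, -0.081], [0.0, 0.26, -0.966]]
force: [0.4, 0.2, -2.7]
opening: 0.227
```

```bash
cat > st.py <<'E'
from rig import bot
import numpy as np,sys
T=np.array([.5247,.1967]);h=72.0;a=np.radians(-18.4)
ex=np.array([np.cos(a),np.sin(a)]);ey=np.array([-np.sin(a),np.cos(a)])
def st():
    s=bot.read_state();p=np.array(s["position"]);R=np.array(s["tcp_rot"]);f=np.array(s["force"])
    foot=p+R[:,2]*h/1000;cen=foot-R[:,2]*.0535
    L=lambda v:[round(float(x),2) for x in(v[:2]@ex,v[:2]@ey,v[2])]
    d=np.append(foot[:2]-T,foot[2]-.135)*1000
    px=R[:,1]
    print("t",round(s["time_s"],2),"foot X,Y,Z",L(d),"tilt",round(np.degrees(np.arctan2(px[2],np.hypot(*px[:2]))),2),"roll",round(np.degrees(R[2,0]),2),"yaw",round(np.degrees(np.arctan2(px[1],px[0])),2),"zc",round((cen[2]-.135)*1000,1),"F loc",L(f),"M loc",L(np.array(s["moment"])),"op",round(s["opening"],3))
if __name__=="__main__": st()
E
python3 st.py; python3 look.py 3
```

```text
t 11.4 foot X,Y,Z [5.97, 1.15, 10.5] tilt 15.04 roll 0.03 yaw -18.37 zc 62.2 F loc [0.28, 0.29, -2.72] M loc [-0.1, 0.36, -0.01] op 0.227
[0.51284828 0.20180256 0.21525229] [ 0.85699048  0.22936816 -2.0759883 ] [-0.0328671   0.337142   -0.00122991] 11.5
```

View pics/l_3.png

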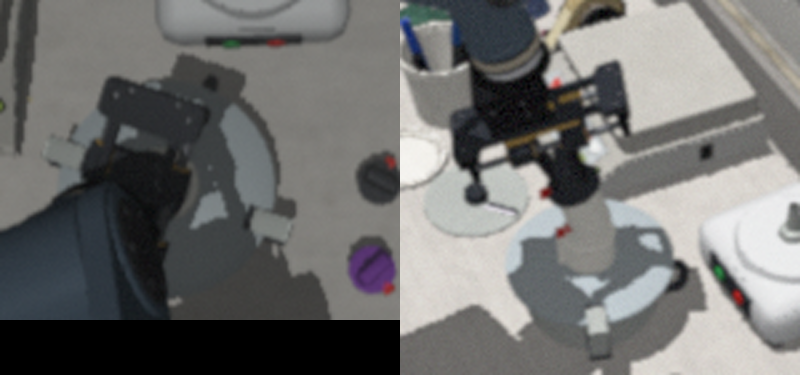

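The pusher is tipped with its tongue over the bridge side of the mouth, at about (562,232) in the right half. I'll lower it in small steps and watch the force.

Request:
{"name": "move_arm", "arguments": {
  "moves": [
    {"hand": 0,"x": -0.02,"y": -0.02,"z": 0.077,"wx": 0,"wy": 0,"wz": 0},
    {"hand": 0,"x": -0.02,"y": -0.02,"z": 0.077,"wx": 0,"wy": 0,"wz": 0},
    {"hand": 0,"x": 0,"y": -0.02,"z": 0.077,"wx": 0,"wy": 0,"wz": 0},
    {"hand": 0,"x": 0,"y": 0,"z": 0,"wx": 0,"wy": 0,"wz": 0},
    {"hand": 0,"x": 0,"y": 0,"z": 0,"wx": 0,"wy": 0,"wz": 0}
  ]
}}

```text
time_s: 12.0
position: [0.5119, 0.2007, 0.2087]
tcp_rot: [[0.315, 0.917, 0.245], [0.949, -0.304, -0.082], [-0.0, 0.259, -0.966]]
force: [-0.4, -0.4, -1.6]
opening: 0.232
```

```bash
python3 st.py
```

```text
t 12.0 foot X,Y,Z [5.25, -0.19, 4.16] tilt 14.99 roll -0.01 yaw -18.36 zc 55.8 F loc [-0.27, -0.5, -1.64] M loc [-0.16, 0.34, 0.03] op 0.232
```

Request:
{"name": "move_arm", "arguments": {
  "moves": [
    {"hand": 0,"x": 0,"y": -0.01,"z": 0.039,"wx": 0,"wy": 0,"wz": 0},
    {"hand": 0,"x": 0,"y": -0.01,"z": 0.039,"wx": 0,"wy": 0,"wz": 0},
    {"hand": 0,"x": 0,"y": 0,"z": 0,"wx": 0,"wy": 0,"wz": 0}
  ]
}}

```text
time_s: 12.3
position: [0.5119, 0.2008, 0.2066]
tcp_rot: [[0.315, 0.917, 0.245], [0.949, -0.304, -0.082], [-0.0, 0.259, -0.966]]
force: [0.3, -0.2, -1.9]
opening: 0.225
```

```bash
python3 st.py
```

```text
t 12.3 foot X,Y,Z [5.17, -0.17, 2.1] tilt 14.99 roll -0.01 yaw -18.35 zc 53.8 F loc [0.29, -0.09, -1.87] M loc [-0.13, 0.34, 0.02] op 0.225
```

Request:
{"name": "move_arm", "arguments": {
  "moves": [
    {"hand": 0,"x": 0,"y": -0.01,"z": 0.039,"wx": 0,"wy": 0,"wz": 0},
    {"hand": 0,"x": 0,"y": -0.01,"z": 0.039,"wx": 0,"wy": 0,"wz": 0},
    {"hand": 0,"x": 0,"y": -0.01,"z": 0.039,"wx": 0,"wy": 0,"wz": 0},
    {"hand": 0,"x": 0,"y": 0,"z": 0,"wx": 0,"wy": 0,"wz": 0}
  ]
}}

```text
time_s: 12.7
position: [0.5119, 0.2007, 0.2036]
tcp_rot: [[0.315, 0.917, 0.245], [0.949, -0.304, -0.082], [-0.0, 0.258, -0.966]]
force: [-0.6, -0.1, -2.8]
opening: 0.231
```

```bash
python3 st.py
```

```text
t 12.7 foot X,Y,Z [5.17, -0.21, -0.99] tilt 14.98 roll -0.01 yaw -18.35 zc 50.7 F loc [-0.48, -0.31, -2.76] M loc [-0.16, 0.32, -0.01] op 0.231
```

Request:
{"name": "move_arm", "arguments": {
  "moves": [
    {"hand": 0,"x": 0,"y": -0.01,"z": 0.039,"wx": 0,"wy": 0,"wz": 0},
    {"hand": 0,"x": 0,"y": 0,"z": 0,"wx": 0,"wy": 0,"wz": 0}
  ]
}}

```text
time_s: 12.9
position: [0.512, 0.2007, 0.2027]
tcp_rot: [[0.315, 0.917, 0.245], [0.949, -0.304, -0.082], [-0.0, 0.259, -0.966]]
force: [-1.2, -0.1, -3.0]
opening: 0.226
```

Request:
{"name": "move_arm", "arguments": {
  "moves": [
    {"hand": 0,"x": 0,"y": -0.01,"z": 0.039,"wx": 0,"wy": 0,"wz": 0},
    {"hand": 0,"x": 0,"y": 0,"z": 0,"wx": 0,"wy": 0,"wz": 0}
  ]
}}

```text
time_s: 13.1
position: [0.512, 0.2007, 0.2016]
tcp_rot: [[0.315, 0.917, 0.245], [0.949, -0.304, -0.082], [-0.0, 0.259, -0.966]]
force: [-0.9, 0.3, -2.2]
opening: 0.226
```

```bash
python3 st.py
```

```text
t 13.1 foot X,Y,Z [5.26, -0.18, -2.91] tilt 14.99 roll -0.01 yaw -18.35 zc 48.8 F loc [-0.92, -0.01, -2.22] M loc [-0.06, 0.36, -0.06] op 0.226
```

Request:
{"name": "move_arm", "arguments": {
  "moves": [
    {"hand": 0,"x": 0,"y": -0.007,"z": 0.027,"wx": 0,"wy": 0,"wz": 0},
    {"hand": 0,"x": 0,"y": -0.039,"z": -0.01,"wx": 0,"wy": 0,"wz": 0},
    {"hand": 0,"x": 0,"y": -0.039,"z": -0.01,"wx": 0,"wy": 0,"wz": 0},
    {"hand": 0,"x": 0,"y": 0,"z": 0,"wx": 0,"wy": 0,"wz": 0}
  ]
}}

```text
time_s: 13.5
position: [0.5099, 0.2014, 0.201]
tcp_rot: [[0.315, 0.917, 0.245], [0.949, -0.304, -0.082], [-0.0, 0.259, -0.966]]
force: [-0.1, -0.2, -1.9]
opening: 0.23
```

```bash
python3 st.py
```

```text
t 13.5 foot X,Y,Z [3.1, -0.16, -3.51] tilt 14.99 roll -0.0 yaw -18.35 zc 48.2 F loc [-0.01, -0.23, -1.93] M loc [-0.05, 0.31, 0.05] op 0.23
```

Request:
{"name": "move_arm", "arguments": {
  "moves": [
    {"hand": 0,"x": 0,"y": -0.039,"z": -0.01,"wx": 0,"wy": 0,"wz": 0},
    {"hand": 0,"x": 0,"y": 0,"z": 0,"wx": 0,"wy": 0,"wz": 0}
  ]
}}

```text
time_s: 13.7
position: [0.509, 0.2017, 0.201]
tcp_rot: [[0.315, 0.917, 0.246], [0.949, -0.304, -0.082], [-0.0, 0.259, -0.966]]
force: [0.9, -0.2, -2.6]
opening: 0.228
```

```bash
python3 st.py
```

```text
t 13.7 foot X,Y,Z [2.17, -0.16, -3.5] tilt 14.99 roll -0.0 yaw -18.35 zc 48.2 F loc [0.88, 0.13, -2.59] M loc [-0.13, 0.31, -0.01] op 0.228
```

Request:
{"name": "move_arm", "arguments": {
  "moves": [
    {"hand": 0,"x": 0,"y": -0.02,"z": -0.005,"wx": 0,"wy": 0,"wz": 0},
    {"hand": 0,"x": 0,"y": 0,"z": 0,"wx": 0,"wy": 0,"wz": 0}
  ]
}}

```text
time_s: 13.9
position: [0.5087, 0.2019, 0.201]
tcp_rot: [[0.315, 0.917, 0.246], [0.949, -0.304, -0.081], [0.0, 0.259, -0.966]]
force: [0.2, -0.2, -2.5]
opening: 0.227
```

```bash
python3 st.py
```

```text
t 13.9 foot X,Y,Z [1.81, -0.11, -3.5] tilt 15.0 roll 0.0 yaw -18.35 zc 48.2 F loc [0.27, -0.15, -2.48] M loc [-0.11, 0.31, -0.01] op 0.227
```

Request:
{"name": "move_arm", "arguments": {
  "moves": [
    {"hand": 0,"x": 0,"y": -0.02,"z": -0.005,"wx": 0,"wy": 0,"wz": 0},
    {"hand": 0,"x": 0,"y": 0,"z": 0,"wx": 0,"wy": 0,"wz": 0}
  ]
}}

```text
time_s: 14.1
position: [0.5084, 0.202, 0.2011]
tcp_rot: [[0.315, 0.917, 0.246], [0.949, -0.304, -0.081], [0.0, 0.259, -0.966]]
force: [-0.3, 0.2, -2.3]
opening: 0.227
```

Request:
{"name": "move_arm", "arguments": {
  "moves": [
    {"hand": 0,"x": 0,"y": -0.015,"z": -0.004,"wx": 0,"wy": 0,"wz": 0},
    {"hand": 0,"x": 0,"y": 0,"z": 0,"wx": 0,"wy": 0,"wz": 0}
  ]
}}

```text
time_s: 14.3
position: [0.5082, 0.2022, 0.2011]
tcp_rot: [[0.315, 0.917, 0.246], [0.949, -0.304, -0.081], [0.0, 0.26, -0.966]]
force: [0.5, -0.3, -3.3]
opening: 0.227
```

```bash
python3 st.py
```

```text
t 14.3 foot X,Y,Z [1.3, -0.0, -3.39] tilt 15.04 roll 0.01 yaw -18.35 zc 48.3 F loc [0.63, -0.15, -3.35] M loc [-0.2, 0.05, 0.01] op 0.227
```

Request:
{"name": "move_arm", "arguments": {
  "moves": [
    {"hand": 0,"x": 0,"y": -0.015,"z": -0.004,"wx": 0,"wy": 0,"wz": 0},
    {"hand": 0,"x": 0,"y": 0,"z": 0,"wx": 0,"wy": 0,"wz": 0}
  ]
}}

```text
time_s: 14.5
position: [0.5079, 0.2023, 0.2012]
tcp_rot: [[0.315, 0.917, 0.247], [0.949, -0.304, -0.081], [0.0, 0.26, -0.966]]
force: [2.1, -2.3, -3.2]
opening: 0.229
```

```bash
python3 st.py
```

```text
t 14.5 foot X,Y,Z [1.05, 0.04, -3.32] tilt 15.06 roll 0.02 yaw -18.35 zc 48.3 F loc [2.72, -1.52, -3.23] M loc [-0.13, -0.08, -0.03] op 0.229
```

Contact at X≈1.3 with a light reaction (+X, -Y). I'll back off, shift a little to -Y and feel again.

Request:
{"name": "move_arm", "arguments": {
  "moves": [
    {"hand": 0,"x": 0,"y": 0.03,"z": 0.008,"wx": 0,"wy": 0,"wz": 0},
    {"hand": 0,"x": -0.032,"y": 0,"z": 0,"wx": 0,"wy": 0,"wz": 0},
    {"hand": 0,"x": 0,"y": 0,"z": 0,"wx": 0,"wy": 0,"wz": 0}
  ]
}}

```text
time_s: 14.8
position: [0.508, 0.2013, 0.2011]
tcp_rot: [[0.315, 0.917, 0.246], [0.949, -0.304, -0.081], [0.0, 0.259, -0.966]]
force: [0.4, 0.5, -2.0]
opening: 0.226
```

```bash
python3 st.py
```

```text
t 14.8 foot X,Y,Z [1.3, -0.83, -3.46] tilt 15.0 roll 0.02 yaw -18.37 zc 48.2 F loc [0.26, 0.63, -2.01] M loc [-0.02, 0.15, 0.04] op 0.226
```

Request:
{"name": "move_arm", "arguments": {
  "moves": [
    {"hand": 0,"x": 0,"y": -0.03,"z": -0.008,"wx": 0,"wy": 0,"wz": 0},
    {"hand": 0,"x": 0,"y": 0,"z": 0,"wx": 0,"wy": 0,"wz": 0}
  ]
}}

```text
time_s: 15.0
position: [0.5076, 0.2015, 0.2012]
tcp_rot: [[0.315, 0.917, 0.247], [0.949, -0.304, -0.081], [0.0, 0.26, -0.966]]
force: [2.1, -0.3, -3.1]
opening: 0.224
```

```bash
python3 st.py
```

```text
t 15.0 foot X,Y,Z [0.91, -0.77, -3.37] tilt 15.05 roll 0.02 yaw -18.35 zc 48.3 F loc [2.11, 0.35, -3.1] M loc [-0.05, -0.18, 0.01] op 0.224
```

Request:
{"name": "move_arm", "arguments": {
  "moves": [
    {"hand": 0,"x": 0,"y": 0.03,"z": 0.008,"wx": 0,"wy": 0,"wz": 0},
    {"hand": 0,"x": 0,"y": -0.01,"z": 0.039,"wx": 0,"wy": 0,"wz": 0},
    {"hand": 0,"x": 0,"y": 0,"z": 0,"wx": 0,"wy": 0,"wz": 0}
  ]
}}

```text
time_s: 15.3
position: [0.508, 0.2012, 0.2]
tcp_rot: [[0.315, 0.917, 0.246], [0.949, -0.304, -0.082], [-0.0, 0.259, -0.966]]
force: [0.5, -0.4, -1.8]
opening: 0.224
```

```bash
python3 st.py
```

```text
t 15.3 foot X,Y,Z [1.4, -0.93, -4.53] tilt 15.01 roll -0.0 yaw -18.35 zc 47.1 F loc [0.62, -0.24, -1.8] M loc [-0.11, -0.02, 0.01] op 0.224
```

Request:
{"name": "move_arm", "arguments": {
  "moves": [
    {"hand": 0,"x": 0,"y": -0.02,"z": -0.005,"wx": 0,"wy": 0,"wz": 0},
    {"hand": 0,"x": 0,"y": 0,"z": 0,"wx": 0,"wy": 0,"wz": 0}
  ]
}}

```text
time_s: 15.5
position: [0.5078, 0.2014, 0.2001]
tcp_rot: [[0.315, 0.917, 0.246], [0.949, -0.304, -0.082], [0.0, 0.26, -0.966]]
force: [2.7, -0.8, -1.5]
opening: 0.228
```

```bash
python3 st.py
```

```text
t 15.5 foot X,Y,Z [1.16, -0.84, -4.42] tilt 15.04 roll 0.01 yaw -18.35 zc 47.2 F loc [2.86, 0.09, -1.51] M loc [-0.16, -0.2, -0.0] op 0.228
```

This contact behaves like the body on the bridge's inner edge: the reaction is +X and up, and it moves with depth as computed. So the true centre is about (+0.8, -0.8) mm from my estimate. I'll work out the straightening steps from that.

```bash
sed -i 's/^ex=/ex0=1;ex=/; /^ey=/d' st.py; sed -i 's/^def st/T=T+.0008*ex-.0008*ey\ndef st/' st.py; sed -n 1,6p st.py; python3 - <<'E'
exec(open('st.py').read().split('if __name__')[0])
st()
import numpy as np
h=72.
cur=(15.0,-4.4,.35)
for th,zf,xf in[(12,-5,1.0),(9,-6.2,.75),(6,-7.6,.5),(3,-9,.25),(0,-10.5,0)]:
    f=lambda t,z,x:(x-h*np.sin(np.radians(t)),z+h*np.cos(np.radians(t)))
    a=f(*cur);b=f(th,zf,xf);dX,dZ=b[0]-a[0],b[1]-a[1];s,c=np.sin(np.radians(cur[0])),np.cos(np.radians(cur[0]))
    # mid-angle axes when split in rows: print for axes at start
    m=np.radians((cur[0]+th)/2+.5);s,c=np.sin(m),np.cos(m)
    print(th,"dX %.2f dZ %.2f y %.3f z %.3f wx %.1f"%(dX,dZ,(dX*c+dZ*s)/25,(dX*s-dZ*c)/25,cur[0]-th));cur=(th,zf,xf)
E
```

```text
from rig import bot
import numpy as np,sys
T=np.array([.5247,.1967]);h=72.0;a=np.radians(-18.4)
ex0=1;ex=np.array([np.cos(a),np.sin(a)]);ey=np.array([-np.sin(a),np.cos(a)])
T=T+.0008*ex-.0008*ey
def st():
t 15.5 foot X,Y,Z [0.36, -0.04, -4.42] tilt 15.04 roll 0.01 yaw -18.35 zc 47.2 F loc [2.86, 0.09, -1.51] M loc [-0.16, -0.2, -0.0] op 0.228
12 dX 4.32 dZ 0.28 y 0.170 z 0.031 wx 3.0
9 dX 3.46 dZ -0.51 y 0.132 z 0.047 wx 3.0
6 dX 3.49 dZ -0.91 y 0.133 z 0.055 wx 3.0
3 dX 3.51 dZ -1.10 y 0.136 z 0.056 wx 3.0
0 dX 3.52 dZ -1.40 y 0.139 z 0.061 wx 3.0
```

Request:
{"name": "move_arm", "arguments": {
  "moves": [
    {"hand": 0,"x": 0,"y": 0.025,"z": 0.007,"wx": 0,"wy": 0,"wz": 0},
    {"hand": 0,"x": 0,"y": 0.048,"z": 0.008,"wx": 1,"wy": 0,"wz": 0},
    {"hand": 0,"x": 0,"y": 0.048,"z": 0.008,"wx": 1,"wy": 0,"wz": 0},
    {"hand": 0,"x": 0,"y": 0.049,"z": 0.008,"wx": 1,"wy": 0,"wz": 0},
    {"hand": 0,"x": 0,"y": 0,"z": 0,"wx": 0,"wy": 0,"wz": 0}
  ]
}}

```text
time_s: 16.0
position: [0.5118, 0.1998, 0.2001]
tcp_rot: [[0.316, 0.928, 0.196], [0.949, -0.309, -0.065], [-0.0, 0.206, -0.978]]
force: [0.3, -0.3, -3.4]
opening: 0.226
```

```bash
python3 st.py
```

```text
t 16.0 foot X,Y,Z [0.81, -0.38, -5.35] tilt 11.91 roll -0.01 yaw -18.42 zc 47.0 F loc [0.36, -0.2, -3.38] M loc [-0.06, 0.26, 0.03] op 0.226
```

Request:
{"name": "move_arm", "arguments": {
  "moves": [
    {"hand": 0,"x": 0,"y": 0.044,"z": 0.016,"wx": 1,"wy": 0,"wz": 0},
    {"hand": 0,"x": 0,"y": 0.044,"z": 0.016,"wx": 1,"wy": 0,"wz": 0},
    {"hand": 0,"x": 0,"y": 0,"z": 0,"wx": 0,"wy": 0,"wz": 0}
  ]
}}

```text
time_s: 16.3
position: [0.514, 0.1992, 0.1998]
tcp_rot: [[0.316, 0.935, 0.164], [0.949, -0.311, -0.055], [-0.0, 0.172, -0.985]]
force: [-0.0, 1.2, -2.8]
opening: 0.229
```

```bash
python3 st.py
```

```text
t 16.3 foot X,Y,Z [0.71, -0.24, -6.09] tilt 9.93 roll -0.0 yaw -18.4 zc 46.6 F loc [-0.4, 1.08, -2.81] M loc [-0.16, 0.22, -0.0] op 0.229
```

Request:
{"name": "move_arm", "arguments": {
  "moves": [
    {"hand": 0,"x": 0.01,"y": 0.044,"z": 0.016,"wx": 1,"wy": 0,"wz": 0},
    {"hand": 0,"x": 0,"y": 0.044,"z": 0.018,"wx": 1,"wy": 0,"wz": 0},
    {"hand": 0,"x": 0,"y": 0,"z": 0,"wx": 0,"wy": 0,"wz": 0}
  ]
}}

```text
time_s: 16.6
position: [0.5164, 0.1987, 0.1994]
tcp_rot: [[0.316, 0.94, 0.131], [0.949, -0.313, -0.043], [0.0, 0.138, -0.99]]
force: [0.2, -0.3, -2.4]
opening: 0.227
```

```bash
python3 st.py
```

```text
t 16.6 foot X,Y,Z [0.65, 0.12, -6.92] tilt 7.94 roll 0.01 yaw -18.4 zc 46.1 F loc [0.33, -0.23, -2.44] M loc [-0.05, 0.21, -0.01] op 0.227
```

Request:
{"name": "move_arm", "arguments": {
  "moves": [
    {"hand": 0,"x": 0,"y": 0.044,"z": 0.018,"wx": 1,"wy": 0,"wz": 0},
    {"hand": 0,"x": 0,"y": 0.044,"z": 0.018,"wx": 1,"wy": 0,"wz": 0},
    {"hand": 0,"x": 0,"y": 0,"z": 0,"wx": 0,"wy": 0,"wz": 0}
  ]
}}

```text
time_s: 16.9
position: [0.5187, 0.198, 0.1988]
tcp_rot: [[0.316, 0.944, 0.098], [0.949, -0.314, -0.033], [0.0, 0.104, -0.995]]
force: [0.6, 0.0, -2.9]
opening: 0.225
```

```bash
python3 st.py
```

```text
t 16.9 foot X,Y,Z [0.52, 0.15, -7.83] tilt 5.95 roll 0.01 yaw -18.4 zc 45.4 F loc [0.52, 0.21, -2.95] M loc [-0.1, 0.13, -0.0] op 0.225
```

Request:
{"name": "move_arm", "arguments": {
  "moves": [
    {"hand": 0,"x": 0,"y": 0.045,"z": 0.019,"wx": 1,"wy": 0,"wz": 0},
    {"hand": 0,"x": 0,"y": 0.045,"z": 0.019,"wx": 1,"wy": 0,"wz": 0},
    {"hand": 0,"x": 0,"y": 0,"z": 0,"wx": 0,"wy": 0,"wz": 0}
  ]
}}

```text
time_s: 17.2
position: [0.5209, 0.1972, 0.198]
tcp_rot: [[0.316, 0.947, 0.066], [0.949, -0.315, -0.022], [0.0, 0.069, -0.998]]
force: [0.7, -0.4, -2.1]
opening: 0.228
```

```bash
python3 st.py
```

```text
t 17.2 foot X,Y,Z [0.44, 0.14, -8.78] tilt 3.96 roll 0.01 yaw -18.4 zc 44.6 F loc [0.77, -0.16, -2.09] M loc [-0.18, 0.09, 0.02] op 0.228
```

Request:
{"name": "move_arm", "arguments": {
  "moves": [
    {"hand": 0,"x": 0,"y": 0.046,"z": 0.02,"wx": 1,"wy": 0,"wz": 0},
    {"hand": 0,"x": 0,"y": 0.046,"z": 0.02,"wx": 1,"wy": 0,"wz": 0},
    {"hand": 0,"x": 0,"y": 0,"z": 0,"wx": 0,"wy": 0,"wz": 0}
  ]
}}

```text
time_s: 17.5
position: [0.5232, 0.1965, 0.1972]
tcp_rot: [[0.316, 0.948, 0.033], [0.949, -0.315, -0.011], [0.0, 0.034, -0.999]]
force: [-0.1, 0.1, -1.8]
opening: 0.228
```

```bash
python3 st.py
```

```text
t 17.5 foot X,Y,Z [0.36, 0.13, -9.79] tilt 1.97 roll 0.01 yaw -18.39 zc 43.7 F loc [-0.1, 0.08, -1.78] M loc [-0.2, 0.02, -0.05] op 0.228
```

Request:
{"name": "move_arm", "arguments": {
  "moves": [
    {"hand": 0,"x": 0,"y": 0.046,"z": 0.02,"wx": 1,"wy": 0,"wz": 0},
    {"hand": 0,"x": 0,"y": 0.046,"z": 0.02,"wx": 0.95,"wy": 0,"wz": 0},
    {"hand": 0,"x": 0,"y": 0,"z": 0,"wx": 0,"wy": 0,"wz": 0}
  ]
}}

```text
time_s: 17.8
position: [0.5254, 0.1957, 0.1962]
tcp_rot: [[0.315, 0.949, 0.0], [0.949, -0.315, -0.0], [0.0, 0.0, -1.0]]
force: [0.6, 0.3, -3.2]
opening: 0.224
```

```bash
python3 st.py
```

```text
t 17.8 foot X,Y,Z [0.25, 0.12, -10.8] tilt 0.03 roll 0.01 yaw -18.39 zc 42.7 F loc [0.48, 0.43, -3.18] M loc [-0.08, -0.04, -0.01] op 0.224
```

It is straight in the bore and free of contact. I'll slide it down.

Request:
{"name": "move_arm", "arguments": {
  "moves": [
    {"hand": 0,"x": 0,"y": -0.008,"z": 0.05,"wx": 0,"wy": 0,"wz": 0},
    {"hand": 0,"x": 0,"y": 0,"z": 0.05,"wx": 0,"wy": 0,"wz": 0},
    {"hand": 0,"x": 0,"y": 0,"z": 0.05,"wx": 0,"wy": 0,"wz": 0},
    {"hand": 0,"x": 0,"y": 0,"z": 0.05,"wx": 0,"wy": 0,"wz": 0},
    {"hand": 0,"x": 0,"y": 0,"z": 0,"wx": 0,"wy": 0,"wz": 0}
  ]
}}

```text
time_s: 18.3
position: [0.5246, 0.196, 0.1912]
tcp_rot: [[0.315, 0.949, 0.001], [0.949, -0.315, -0.0], [-0.0, 0.001, -1.0]]
force: [-0.2, 0.1, -2.5]
opening: 0.228
```

```bash
python3 st.py
```

```text
t 18.3 foot X,Y,Z [-0.67, 0.12, -15.84] tilt 0.04 roll -0.01 yaw -18.35 zc 37.7 F loc [-0.2, 0.05, -2.53] M loc [-0.11, 0.0, -0.01] op 0.228
```

Request:
{"name": "move_arm", "arguments": {
  "moves": [
    {"hand": 0,"x": 0,"y": 0,"z": 0.06,"wx": 0,"wy": 0,"wz": 0},
    {"hand": 0,"x": 0,"y": 0,"z": 0.06,"wx": 0,"wy": 0,"wz": 0},
    {"hand": 0,"x": 0,"y": 0,"z": 0.06,"wx": 0,"wy": 0,"wz": 0},
    {"hand": 0,"x": 0,"y": 0,"z": 0.06,"wx": 0,"wy": 0,"wz": 0},
    {"hand": 0,"x": 0,"y": 0,"z": 0,"wx": 0,"wy": 0,"wz": 0}
  ]
}}

```text
time_s: 18.8
position: [0.5246, 0.1959, 0.1851]
tcp_rot: [[0.315, 0.949, 0.001], [0.949, -0.315, -0.0], [-0.0, 0.001, -1.0]]
force: [0.4, 0.6, -1.9]
opening: 0.229
```

```bash
python3 st.py
```

```text
t 18.8 foot X,Y,Z [-0.57, 0.04, -21.94] tilt 0.03 roll -0.01 yaw -18.36 zc 31.6 F loc [0.23, 0.71, -1.86] M loc [-0.16, 0.01, -0.01] op 0.229
```

Request:
{"name": "move_arm", "arguments": {
  "moves": [
    {"hand": 0,"x": 0,"y": 0.015,"z": 0.06,"wx": 0,"wy": 0,"wz": 0},
    {"hand": 0,"x": 0,"y": 0,"z": 0.06,"wx": 0,"wy": 0,"wz": 0},
    {"hand": 0,"x": 0,"y": 0,"z": 0.06,"wx": 0,"wy": 0,"wz": 0},
    {"hand": 0,"x": 0,"y": 0,"z": 0.06,"wx": 0,"wy": 0,"wz": 0},
    {"hand": 0,"x": 0,"y": 0,"z": 0.06,"wx": 0,"wy": 0,"wz": 0},
    {"hand": 0,"x": 0,"y": 0,"z": 0,"wx": 0,"wy": 0,"wz": 0}
  ]
}}

```text
time_s: 19.4
position: [0.5248, 0.1958, 0.1775]
tcp_rot: [[0.315, 0.949, 0.0], [0.949, -0.315, -0.0], [-0.0, 0.0, -1.0]]
force: [-1.0, 0.5, -3.1]
opening: 0.228
```

```bash
python3 st.py
```

```text
t 19.4 foot X,Y,Z [-0.36, -0.0, -29.48] tilt 0.02 roll -0.02 yaw -18.36 zc 24.0 F loc [-1.15, 0.16, -3.09] M loc [-0.09, 0.03, 0.01] op 0.228
```

Request:
{"name": "move_arm", "arguments": {
  "moves": [
    {"hand": 0,"x": 0,"y": 0,"z": 0.06,"wx": 0,"wy": 0,"wz": 0},
    {"hand": 0,"x": 0,"y": 0,"z": 0.06,"wx": 0,"wy": 0,"wz": 0},
    {"hand": 0,"x": 0,"y": 0,"z": 0.06,"wx": 0,"wy": 0,"wz": 0},
    {"hand": 0,"x": 0,"y": 0,"z": 0.06,"wx": 0,"wy": 0,"wz": 0},
    {"hand": 0,"x": 0,"y": 0,"z": 0.06,"wx": 0,"wy": 0,"wz": 0},
    {"hand": 0,"x": 0,"y": 0,"z": 0,"wx": 0,"wy": 0,"wz": 0}
  ]
}}

```text
time_s: 20.0
position: [0.5249, 0.1958, 0.17]
tcp_rot: [[0.315, 0.949, 0.0], [0.949, -0.315, -0.0], [-0.0, 0.0, -1.0]]
force: [0.4, 0.0, -2.9]
opening: 0.229
```

```bash
python3 st.py
```

```text
t 20.0 foot X,Y,Z [-0.33, -0.0, -36.95] tilt 0.02 roll -0.02 yaw -18.36 zc 16.5 F loc [0.36, 0.15, -2.91] M loc [-0.12, 0.04, 0.0] op 0.229
```

Request:
{"name": "move_arm", "arguments": {
  "moves": [
    {"hand": 0,"x": 0,"y": 0,"z": 0.06,"wx": 0,"wy": 0,"wz": 0},
    {"hand": 0,"x": 0,"y": 0,"z": 0.06,"wx": 0,"wy": 0,"wz": 0},
    {"hand": 0,"x": 0,"y": 0,"z": 0.06,"wx": 0,"wy": 0,"wz": 0},
    {"hand": 0,"x": 0,"y": 0,"z": 0.06,"wx": 0,"wy": 0,"wz": 0},
    {"hand": 0,"x": 0,"y": 0,"z": 0.06,"wx": 0,"wy": 0,"wz": 0},
    {"hand": 0,"x": 0,"y": 0,"z": 0.06,"wx": 0,"wy": 0,"wz": 0},
    {"hand": 0,"x": 0,"y": 0,"z": 0,"wx": 0,"wy": 0,"wz": 0}
  ]
}}

```text
time_s: 20.7
position: [0.5249, 0.1958, 0.1611]
tcp_rot: [[0.315, 0.949, 0.0], [0.949, -0.315, -0.0], [-0.0, 0.0, -1.0]]
force: [0.7, -0.1, -2.9]
opening: 0.227
```

```bash
python3 st.py
```

```text
t 20.7 foot X,Y,Z [-0.3, 0.03, -45.91] tilt 0.03 roll -0.01 yaw -18.36 zc 7.6 F loc [0.67, 0.07, -2.87] M loc [-0.15, 0.05, -0.0] op 0.227
```

Request:
{"name": "move_arm", "arguments": {
  "moves": [
    {"hand": 0,"x": 0,"y": 0,"z": 0.06,"wx": 0,"wy": 0,"wz": 0},
    {"hand": 0,"x": 0,"y": 0,"z": 0.06,"wx": 0,"wy": 0,"wz": 0},
    {"hand": 0,"x": 0,"y": 0,"z": 0.06,"wx": 0,"wy": 0,"wz": 0},
    {"hand": 0,"x": 0,"y": 0,"z": 0.06,"wx": 0,"wy": 0,"wz": 0},
    {"hand": 0,"x": 0,"y": 0,"z": 0.06,"wx": 0,"wy": 0,"wz": 0},
    {"hand": 0,"x": 0,"y": 0,"z": 0.06,"wx": 0,"wy": 0,"wz": 0},
    {"hand": 0,"x": 0,"y": 0,"z": 0,"wx": 0,"wy": 0,"wz": 0}
  ]
}}

```text
time_s: 21.4
position: [0.5249, 0.1958, 0.1521]
tcp_rot: [[0.315, 0.949, 0.0], [0.949, -0.315, -0.0], [-0.0, 0.0, -1.0]]
force: [-0.4, 0.5, -3.2]
opening: 0.23
```

```bash
python3 st.py
```

```text
t 21.4 foot X,Y,Z [-0.31, 0.01, -54.95] tilt 0.02 roll -0.02 yaw -18.36 zc -1.4 F loc [-0.57, 0.32, -3.16] M loc [-0.12, 0.04, 0.02] op 0.23
```

Request:
{"name": "move_arm", "arguments": {
  "moves": [
    {"hand": 0,"x": 0,"y": 0,"z": 0.04,"wx": 0,"wy": 0,"wz": 0},
    {"hand": 0,"x": 0,"y": 0,"z": 0.04,"wx": 0,"wy": 0,"wz": 0},
    {"hand": 0,"x": 0,"y": 0,"z": 0.04,"wx": 0,"wy": 0,"wz": 0},
    {"hand": 0,"x": 0,"y": 0,"z": 0.04,"wx": 0,"wy": 0,"wz": 0},
    {"hand": 0,"x": 0,"y": 0,"z": 0.04,"wx": 0,"wy": 0,"wz": 0},
    {"hand": 0,"x": 0,"y": 0,"z": 0,"wx": 0,"wy": 0,"wz": 0}
  ]
}}

```text
time_s: 22.0
position: [0.525, 0.1958, 0.1472]
tcp_rot: [[0.315, 0.949, 0.001], [0.949, -0.315, -0.0], [-0.0, 0.001, -1.0]]
force: [-0.3, 0.2, -2.5]
opening: 0.226
```

Request:
{"name": "move_arm", "arguments": {
  "moves": [
    {"hand": 0,"x": 0,"y": 0,"z": 0.02,"wx": 0,"wy": 0,"wz": 0},
    {"hand": 0,"x": 0,"y": 0,"z": 0.02,"wx": 0,"wy": 0,"wz": 0},
    {"hand": 0,"x": 0,"y": 0,"z": 0,"wx": 0,"wy": 0,"wz": 0}
  ]
}}

```text
time_s: 22.3
position: [0.5251, 0.1959, 0.1463]
tcp_rot: [[0.315, 0.949, 0.001], [0.949, -0.315, -0.0], [-0.0, 0.001, -1.0]]
force: [-0.6, 0.4, -1.5]
opening: 0.226
```

```bash
python3 st.py
```

```text
t 22.3 foot X,Y,Z [-0.14, 0.11, -60.72] tilt 0.05 roll -0.0 yaw -18.36 zc -7.2 F loc [-0.66, 0.21, -1.5] M loc [-0.08, 0.02, 0.04] op 0.226
```

Request:
{"name": "move_arm", "arguments": {
  "moves": [
    {"hand": 0,"x": 0,"y": 0,"z": 0.016,"wx": 0,"wy": 0,"wz": 0},
    {"hand": 0,"x": 0,"y": 0,"z": 0,"wx": 0,"wy": 0,"wz": 0}
  ]
}}

```text
time_s: 22.5
position: [0.5251, 0.1958, 0.1459]
tcp_rot: [[0.315, 0.949, 0.001], [0.949, -0.315, -0.0], [-0.0, 0.001, -1.0]]
force: [-0.4, 0.0, -2.4]
opening: 0.225
```

```bash
python3 st.py
```

```text
t 22.5 foot X,Y,Z [-0.1, 0.11, -61.1] tilt 0.05 roll -0.0 yaw -18.36 zc -7.6 F loc [-0.39, -0.1, -2.39] M loc [-0.14, 0.07, 0.03] op 0.225
```

Request:
{"name": "move_arm", "arguments": {
  "moves": [
    {"hand": 0,"x": 0,"y": 0,"z": 0.014,"wx": 0,"wy": 0,"wz": 0},
    {"hand": 0,"x": 0,"y": 0,"z": 0,"wx": 0,"wy": 0,"wz": 0}
  ]
}}

```text
time_s: 22.7
position: [0.5251, 0.1958, 0.1455]
tcp_rot: [[0.315, 0.949, 0.001], [0.949, -0.315, -0.0], [-0.0, 0.001, -1.0]]
force: [0.3, 0.5, -1.6]
opening: 0.227
```

Request:
{"name": "move_arm", "arguments": {
  "moves": [
    {"hand": 0,"x": 0,"y": 0,"z": 0.012,"wx": 0,"wy": 0,"wz": 0},
    {"hand": 0,"x": 0,"y": 0,"z": 0,"wx": 0,"wy": 0,"wz": 0}
  ]
}}

```text
time_s: 22.9
position: [0.5251, 0.1959, 0.1453]
tcp_rot: [[0.315, 0.949, 0.001], [0.949, -0.315, -0.0], [-0.0, 0.001, -1.0]]
force: [0.8, 0.6, -2.5]
opening: 0.232
```

```bash
python3 st.py
```

```text
t 22.9 foot X,Y,Z [-0.12, 0.11, -61.74] tilt 0.05 roll -0.0 yaw -18.36 zc -8.2 F loc [0.53, 0.81, -2.45] M loc [-0.06, 0.03, -0.0] op 0.232
```

Request:
{"name": "move_arm", "arguments": {
  "moves": [
    {"hand": 0,"x": 0,"y": 0,"z": 0.01,"wx": 0,"wy": 0,"wz": 0},
    {"hand": 0,"x": 0,"y": 0,"z": 0,"wx": 0,"wy": 0,"wz": 0}
  ]
}}

```text
time_s: 23.1
position: [0.5251, 0.1959, 0.145]
tcp_rot: [[0.315, 0.949, 0.001], [0.949, -0.315, -0.0], [0.0, 0.001, -1.0]]
force: [1.3, -0.0, -2.8]
opening: 0.227
```

Request:
{"name": "move_arm", "arguments": {
  "moves": [
    {"hand": 0,"x": 0,"y": 0,"z": 0.01,"wx": 0,"wy": 0,"wz": 0},
    {"hand": 0,"x": 0,"y": 0,"z": 0,"wx": 0,"wy": 0,"wz": 0}
  ]
}}

```text
time_s: 23.3
position: [0.5251, 0.1959, 0.145]
tcp_rot: [[0.315, 0.949, 0.001], [0.949, -0.315, -0.0], [0.0, 0.001, -1.0]]
force: [0.1, 0.4, -0.2]
opening: 0.227
```

```bash
python3 st.py
```

```text
t 23.3 foot X,Y,Z [-0.1, 0.15, -62.04] tilt 0.05 roll 0.0 yaw -18.35 zc -8.5 F loc [-0.02, 0.38, -0.25] M loc [-0.07, 0.2, 0.01] op 0.227
```

The collar is resting on the rim: z came out as computed and the rim carries about 2 N. I'll open and retreat straight up.

Request:
{"name": "move_arm", "arguments": {
  "moves": [
    {"hand": 24,"x": 0,"y": 0,"z": 0,"wx": 0,"wy": 0,"wz": 0},
    {"hand": 30,"x": 0,"y": 0,"z": 0,"wx": 0,"wy": 0,"wz": 0},
    {"hand": 40,"x": 0,"y": 0,"z": 0,"wx": 0,"wy": 0,"wz": 0},
    {"hand": 60,"x": 0,"y": 0,"z": 0,"wx": 0,"wy": 0,"wz": 0},
    {"hand": 60,"x": 0,"y": 0,"z": 0,"wx": 0,"wy": 0,"wz": 0},
    {"hand": 60,"x": 0,"y": 0,"z": 0,"wx": 0,"wy": 0,"wz": 0},
    {"hand": 60,"x": 0,"y": 0,"z": 0,"wx": 0,"wy": 0,"wz": 0},
    {"hand": 60,"x": 0,"y": 0,"z": 0,"wx": 0,"wy": 0,"wz": 0}
  ]
}}

```text
time_s: 24.1
position: [0.5251, 0.1958, 0.1448]
tcp_rot: [[0.315, 0.949, 0.001], [0.949, -0.315, -0.0], [-0.0, 0.001, -1.0]]
force: [-0.1, 0.1, -0.8]
opening: 0.681
```

Request:
{"name": "move_arm", "arguments": {
  "moves": [
    {"hand": 60,"x": 0,"y": 0,"z": -0.2,"wx": 0,"wy": 0,"wz": 0},
    {"hand": 60,"x": 0,"y": 0,"z": -0.5,"wx": 0,"wy": 0,"wz": 0},
    {"hand": 60,"x": 0,"y": 0,"z": -0.8,"wx": 0,"wy": 0,"wz": 0},
    {"hand": 60,"x": 0,"y": 0,"z": -0.8,"wx": 0,"wy": 0,"wz": 0},
    {"hand": 60,"x": 0,"y": 0,"z": -0.8,"wx": 0,"wy": 0,"wz": 0},
    {"hand": 60,"x": 0,"y": 0,"z": -0.8,"wx": 0,"wy": 0,"wz": 0},
    {"hand": 60,"x": 0,"y": 0,"z": 0,"wx": 0,"wy": 0,"wz": 0},
    {"hand": 60,"x": -0.8,"y": 0,"z": 0,"wx": 0,"wy": 0,"wz": 0},
    {"hand": 60,"x": -0.8,"y": 0,"z": 0,"wx": 0,"wy": 0,"wz": 0},
    {"hand": 60,"x": -0.8,"y": 0,"z": 0,"wx": 0,"wy": 0,"wz": 0},
    {"hand": 60,"x": -0.8,"y": 0,"z": 0,"wx": 0,"wy": 0,"wz": 0},
    {"hand": 60,"x": -0.8,"y": 0,"z": 0,"wx": 0,"wy": 0,"wz": 0},
    {"hand": 60,"x": -0.8,"y": 0,"z": 0,"wx": 0,"wy": 0,"wz": 0},
    {"hand": 60,"x": -0.8,"y": 0,"z": 0,"wx": 0,"wy": 0,"wz": 0},
    {"hand": 60,"x": -0.8,"y": 0,"z": 0,"wx": 0,"wy": 0,"wz": 0},
    {"hand": 60,"x": -0.8,"y": 0,"z": 0,"wx": 0,"wy": 0,"wz": 0},
    {"hand": 60,"x": -0.8,"y": 0,"z": 0,"wx": 0,"wy": 0,"wz": 0},
    {"hand": 60,"x": 0,"y": 0,"z": 0,"wx": 0,"wy": 0,"wz": 0},
    {"hand": 60,"x": 0,"y": 0,"z": 0,"wx": 0,"wy": 0,"wz": 0}
  ]
}}

```text
time_s: 26.0
position: [0.4618, 0.0061, 0.2421]
tcp_rot: [[0.316, 0.949, 0.0], [0.949, -0.316, 0.0], [0.0, 0.0, -1.0]]
force: [0.0, 0.0, -0.5]
opening: 0.691
```

```bash
python3 look.py 9; python3 - <<'E'
from m import *
c=dict(np.load("top_9.npz"));w=pts(c);z=w[...,2]
d=np.hypot(w[...,0]-.525,w[...,1]-.196)
for lo,hi in((.13,.15),(.165,.19)):
    m=(d<.045)&(z>lo)&(z<hi);print(m.sum(),np.median(z[m]) if m.any() else 0,np.median(w[m],0))
m=(d<.045)&(z>.13)&(z<.15);print("collar plane",np.linalg.lstsq(np.c_[w[m][:,:2]-[.525,.196],np.ones(m.sum())],w[m][:,2],rcond=None)[0])
E
```

```text
[0.46208677 0.00664827 0.24214215] [0.38785403 0.07375081 0.22863601] [-0.0776126   0.06310197  0.0045937 ] 26.1
424 0.14049746847194433 [0.51618044 0.1960786  0.14049747]
187 0.17938284648330638 [0.52336021 0.1949986  0.17938285]
collar plane [-0.0040561   0.00408382  0.14040837]
```

View pics/l_9.png

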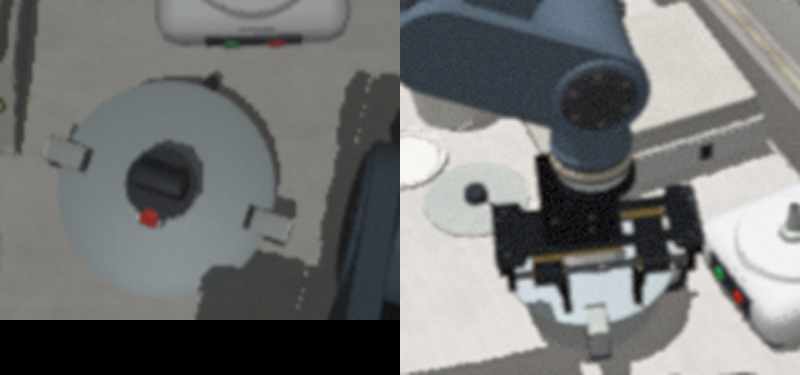

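The left (top) view shows the collar seated on the tube at (163,183), with the red tab over the bridge at (149,217). The collar top measures 140.4 mm (nominal 140), level within 0.4°, and the gripper is clear. I'm handing in.

```bash
python3 -c "
from rig import order;print(order.hand_in())"
```

```text
the job is handed in; nothing more can be done
None
```

The pusher is back in the feed tube, collar on the rim, and released. I handed the job in at about 26 s of the 72 s allowed; no verdict was reported.

- **How it went in:** I gripped it across the 20 mm bar and tipped it 15° so the tongue went under the bridge. It was then straightened in 1° steps and slid down.
- **Lid offset:** light contact on the bridge showed the mouth about 0.8 mm off my camera estimate in two directions, and I corrected for that before straightening.
- **Forces:** the contact forces I read stayed at about 3 N or less, against the 15 N limit. I read them only at the end of each move call. At home the rim carried about 2 N.
- **Last checks:**
  - By the arm, pusher_center was 8.5 mm below the rim plane, as specified.
  - In the top view, the collar top measured 140.4 mm (nominal 140) and was level within 0.4°. The red tab was over the bridge and the gripper was clear.
- **Disagreements and gaps:**
  - The two cameras differed by about 2 mm on the tube position, which the contact settled.
  - The last scene view was blocked by the gripper, so only the top view confirmed the seating.
  - I did not measure the other objects again. The arm only passed above them, and no unexpected contact showed.

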